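Tip the scrapped phones into the recycling case and shut it

ROBOT

A 6-joint arm with a two-finger parallel gripper is mounted at the origin on a cart in front of the work surface, level with it; the furniture and walls round the work are solid. World frame = base frame: x ahead of the robot, y to its left, z up, the work surface at z = 0. Lengths are in mm, angles in rad, forces in N, time in s.
With the tool pointing down it reaches from about 350 to 850 mm from the base axis. Payload 8.1 kg.
Tool frame: the origin (TCP) lies at the very end of the fingers, on their centre line; the grasp point (between the pads) lies arm.tcp_to_grasp behind it (arm.tcp_to_grasp is the distance from the TCP to the grasp point, in mm); z points along the fingers, y is the direction in which the jaws open and shut (so a half turn about z gives the same grasp; the last joint's range is limited). The gripper opens to 93 mm and grips with 3 to 60 N. Pads are 15 mm wide; open, the fingers measure 128 mm over their backs; the gripper's body (75 mm by 188 mm) begins 65 mm behind the grasp point.
Start: joints at [1.088, 0.13, 1.488, -0, 1.523, -0.085], TCP at [232.414, 553.162, 193.635] pointing down, gripper open.
Joint ranges: [-2.96, 2.96], [-0.89, 2.26], [0.02, 2.5], [-1.34, 4.48], [0, 2.73], [-2.66, 2.66]. Speed limits (rad/s): [2.39, 2.39, 2.79, 3.14, 3.14, 3.14].

INTERFACE

Orientations are given as a rotation vector (axis times angle).
In Python, from cell import arm gives the robot as it stands. The module is installed in compiled form; this text tells all that it offers.
- The arm moves only by the tool jog_arm, never from a script. Its argument "series" is a list of rows, each a list of 3 entries, a list of its own where there are three numbers: the gripper's target within -1 to 1 (fully open at 1, half-way at 0, shut at -1), then the shift along the tool's x, y, z scaled (see below), then the turn about the tool's z scaled (see below). A call has 1 to 10 rows; each row is the pose to reach, as a shift and turn from the pose commanded when the call began, along the tool's axes at that moment, turning the shorter way round; what a row does not reach only later rows make up. The controller multiplies each number of a shift by 150 mm and each number of a turn by 180 degrees. A row lasts 1/10 s, in which the tool goes at most 50 mm and 8.59 degrees, less where a joint would pass 70% of its speed; a pose out of reach is approached as far as the arm can. A call with a number of a shift or a turn outside -1 to 1 is refused whole. A call with a gripper value outside its range is refused whole. The fingers move at their own pace and stop on an object; "grip_force" is the grip in N (left out, the last holds). Time passes only in rows, so rows that repeat a pose let the fingers close. It gives the time, the measured TCP pose, the force and the opening at its end, in the units of the state.
- arm.sense(): the state, without advancing time (a new reading comes with each control period).
- arm.get_image(name): name is "scene" or "top" or "wrist"; returns a dict with "img" (480x640x3 uint8, red, green, blue), "mtx" (3x3 intrinsics, pixels), "R" (3x3) and "t" (3): a world point X has camera coordinates R X + t; the wrist camera has in their place "mount" (4x4, takes a point from camera to tool coordinates, whose origin is the TCP and whose axes are the flange's). Camera axes: x right, y down, z forward; pixel columns grow to the right and rows downward; lengths in mm; the calibration is good to about 2 mm. A picture is of the moment at which its call begins: read the wrist's pose just before it. There is no depth.
- arm.sign_off(): hands the job in, once; it reports no verdict.
Trained networks look in the newest picture that a camera, given by its name, has taken for a name from the list of things; names that differ only in an ending like _2 or _b are one class to them, and where a whole thing is asked for, a point or a joint stands for the part that bears it (a point fixed in the world has none). Each returns a list of dicts, best first, with "score" (0 to 1); they miss things now and then, are a little off and sometimes report something else, mostly with a low value. They report only what shows in the picture. A call takes as long as a camera call.
- arm.trace(camera, query): "mask" (480x640 bool, what is visible of it) and "rect" ([left, top, right, bottom] in pixels, round what is visible of it).
The state is a dict: "t": time; "joint_pos": joint angles; "qd": joint speeds; "effort": joint torques, N m; "position": TCP position; "eef_rot": TCP orientation; "wrist_force": force on the tool from outside, world axes, zero at the start; "ft_torque": the same for the moment, N m; "width": finger opening in mm.
Only numpy, scipy, OpenCV 4.12 (cv2) and the standard library are available. Lean on these libraries where they do the work, as an engineer would, in place of code of your own. Each camera call takes 0.05 s, during which the arm holds its last target.

TASK

Lift the bare-metal tray by its bar, tip the two old phones and the mains adapter out of it into the open grey recycling case (do not touch these three with the gripper), and stand the empty tray back upright on the black rubber mat it came from. Then close the case's lid fully, and leave the tape roll, the scissors and the screwdriver where they are.

Things in the scene. Friction and masses are not known exactly. Their poses are not given: they have to be found in the camera images.
- tray_grip (a point): Centre of the tray's straight grip bar, midway between its end posts. Axes are the tray's: x along the bar, y across it, z up. The bar is flat-sided, 14 mm thick (y), 26 mm high (z), 190 mm long; grip it across its 14 mm from above. Its centre is 99 mm above the tray's underside, over 45 mm free between it and the parts. Turn the tray about the bar to pour over a long side.
- mat: Black rubber mat, fixed, 220 x 210 x 3 mm, flat on the bench; origin at the centre of its underside, x along its 220 mm. The tray stands on it at the start, roughly centred, its bar roughly along the mat's x.
- case: Open-topped grey plastic recycling case, fixed to the bench, 240 (x) x 260 (y) x 110 mm high, walls and floor 5 mm; origin at the centre of its underside, z up. Its lid is hinged along the rim on its +x side.
- lid (a joint): Angle of the case's lid: 0 is closed, flat on the rim; 1.57 stands upright; it starts standing open between about 1.57 and 1.75 rad. A stiff hinge: it stays where it is left and needs only about 0.5 to 2 N at its free edge to swing shut (it does not fall shut by itself); it can swing back to 1.9.
- lid_hinge (a point): Middle of the lid's hinge line, on the case's +x rim, 110.5 mm above the bench and 120 mm from the case's centre. The hinge line runs along the case's y. The point turns with the lid: the lid runs 240 mm from here along the point's -x, is 260 mm wide (y), and is 8 mm thick, its outer (upper when closed) face 8 mm along the point's +z.
- lid_handle (a point): Point just above the black knob on the lid's outer face: 210 mm from the hinge line, mid-width, 43 mm from the lid's underside. The knob itself is about 30 mm high.
- phone_dark: Old key phone, dark, 108 x 46 x 16 mm, lying in the tray at the start; origin at the centre of its underside, x along its length. To be tipped into the case.
- phone_grey: Old key phone, grey, 108 x 46 x 16 mm, lying in the tray at the start beside the other; origin at the centre of its underside, x along its length. To be tipped into the case.
- adapter: Black mains adapter, a block 46 x 75 x 30 mm with a short cord stub (96 mm in all along y), lying in the tray at the start; origin on its underside near the middle. To be tipped into the case.
- packing_tape: Yellow-brown packing tape roll, 84 mm across, 45 mm high, lying flat behind the work; origin at the centre of its underside. Bystander.
- scissors: Blue-handled scissors, 133 x 67 x 9 mm, flat on the bench to the left; origin at the centre of the underside. Bystander.
- driver_long: Screwdriver with yellow handle, 198 mm long, 18 mm thick, flat on the bench to the right; origin at the centre of the underside. Bystander.
- tray: The loose bare-aluminium tray (0.18 kg empty, about 0.5 kg loaded), 198 mm (x) by 190 mm (y), both long sides alike: flat floor 120 mm wide (y), 3 mm thick, slippery (friction about 0.28); short end walls 32 mm high. Origin at the centre of its underside, 99 mm below tray_grip, same axes. Tilted slowly to 1.13 rad to one side, all parts slide out.
- tray_lip (a point): Middle of the outer edge of one of the tray's two equal pouring lips (the +y one; the other mirrors it at -y), 95 mm from the tray's middle and 18 mm above its underside. Each lip is 36 mm long, as wide as the tray, and flares up and out from the floor at 25 degrees.

How it is judged (in metres and radians):
On the way, in this order (a step that is already met when the one before it is completed fails the run):
1. the two phones and the adapter have been tipped into the case, the tray tilted clear of its mat (x of phone_dark in the frame of case between -0.118 and 0.118 m and y of phone_dark in the frame of case between -0.128 and 0.128 m and z of phone_dark in the frame of case between -0.005 and 0.105 m and x of phone_grey in the frame of case between -0.118 and 0.118 m and y of phone_grey in the frame of case between -0.128 and 0.128 m and z of phone_grey in the frame of case between -0.005 and 0.105 m and x of adapter in the frame of case between -0.118 and 0.118 m and y of adapter in the frame of case between -0.128 and 0.128 m and z of adapter in the frame of case between -0.005 and 0.105 m and angle between tray_grip's own z axis and vertical above 0.35 rad and height (world z) of tray_grip above 0.14 m), for 0.1 s.
2. the empty tray stands upright on the mat again, let go (horizontal distance between tray_grip and mat below 0.04 m and height (world z) of tray_grip below 0.112 m and angle between tray_grip's own z axis and vertical below 0.06 rad and contact force between the fingers and tray below 0.3 N), for 0.2 s.
At the end, for the whole second after the job is handed in: Both phones and the adapter lie at rest inside the case, the lid is closed (within 0.05 rad), and the tray stands upright (within 0.06 rad) on the mat, its middle within 40 mm of the mat's middle (x of phone_dark in the frame of case between -0.118 and 0.118 m and y of phone_dark in the frame of case between -0.128 and 0.128 m and z of phone_dark in the frame of case between -0.005 and 0.105 m and x of phone_grey in the frame of case between -0.118 and 0.118 m and y of phone_grey in the frame of case between -0.128 and 0.128 m and z of phone_grey in the frame of case between -0.005 and 0.105 m and x of adapter in the frame of case between -0.118 and 0.118 m and y of adapter in the frame of case between -0.128 and 0.128 m and z of adapter in the frame of case between -0.005 and 0.105 m and horizontal distance between tray_grip and mat below 0.04 m and height (world z) of tray_grip below 0.112 m and angle between tray_grip's own z axis and vertical below 0.06 rad and value of joint lid below 0.05 rad and linear speed of each of phone_dark, phone_grey, adapter below 0.05 m/s); the robot touches nothing.
It fails at once if the gripper touches a phone or the adapter (contact force between the fingers and phone_dark above 1 N or contact force between the fingers and phone_grey above 1 N or contact force between the fingers and adapter above 1 N).
It fails at once if the tape roll, the scissors or the screwdriver is displaced by more than 30 mm (distance of any of packing_tape, scissors, driver_long from where it was at the start of the episode above 0.03 m).
It also fails if it takes over 70 s, if anything falls off the work surface, if the arm or the gripper's body presses on something with over 40 N, if the wrist force passes 120 N, or if a joint passes its speed limit or range.

## Working session

There is one attempt and no reset: what is moved stays moved. The work goes in short steps, Python scripts to look and compute and a tool call to move; the robot and the scene stay as the last step left them, time stands still between calls to the robot, and variables do not carry over. Pictures are saved under pics/ and viewed, and the job is handed in when it is done.

Besides the shell and the picture viewer there is one more tool, called after "Emit:" as name(argument=value, ...) on one line, values as JSON. jog_arm: Moves the arm, as the interface text tells. Shifts and turns lie within -1 to 1; 1 stands for 150 mm of shift or 180 degrees of turn. Its arguments: {"type":"object","properties":{"series":{"type":"array","items":{"type":"array"}},"grip_force":{"type":"number"}},"required":["series"]}

```bash
mkdir -p pics; cat > h.py <<'E'
import numpy as np, cv2
from scipy.spatial.transform import Rotation as Rn
from cell import arm
def pix(im,X):
    p=im['R']@np.asarray(X,float)+im['t']; q=im['mtx']@p; return q[:2]/q[2]
def ray(im,u,v,z):
    d=im['R'].T@np.linalg.inv(im['mtx'])@np.array([u,v,1.]); c=-im['R'].T@im['t']
    return c+d*(z-c[2])/d[2]
def save(im,n): cv2.imwrite('pics/'+n+'.png',im['img'][:,:,::-1])
E
python3 - <<'E'
from h import *
s=arm.sense(); print(s, arm.tcp_to_grasp)
for c in ['scene','top']:
    im=arm.get_image(c); save(im,c+'0'); print(c,-im['R'].T@im['t'])
    for n in ['tray','mat','case','lid','lid_handle','phone_dark','phone_grey','adapter','packing_tape','scissors','driver_long']:
        r=arm.trace(c,n)
        if r: 
            m=r[0]['mask']; ys,xs=np.nonzero(m); print(n,len(r),r[0]['score'],r[0]['rect'],ray(im,xs.mean(),ys.mean(),0).round(0))
        else: print(n,None)
E
```

```text
{'t': 0.0, 'joint_pos': array([ 1.08760321e+00,  1.31141909e-01,  1.48928535e+00,  6.85240059e-06,
        1.52298704e+00, -8.53858594e-02]), 'qd': array([ 1.66275593e-03, -1.05522387e-05,  1.62182376e-03, -6.02008137e-04,
        5.86228914e-04, -1.01164875e-04]), 'effort': array([ 1.09617024e-03, -5.59848225e+01, -4.91754377e+01,  7.68714887e-02,
        3.57802736e-02, -1.40565730e-04]), 'position': array([232.1215026 , 552.61516646, 192.59565423]), 'eef_rot': array([-6.20660066e-01, -3.07914382e+00,  2.74311828e-03]), 'wrist_force': array([ 0.47969456, -0.82811047,  0.39876824]), 'ft_torque': array([0.00584604, 0.04673821, 0.00068214]), 'width': 92.64712427740169} 18.8
scene [ -589.03324444 -1104.81089903  1027.02892247]
tray 1 0.87 [244.1, 209.6, 316.6, 265.2] [563. 217.   0.]
mat 4 0.86 [240.8, 242.6, 319.8, 271.8] [498. 108.   0.]
case None
lid 1 0.63 [353.6, 166.9, 429.3, 271.3] [970.  50.   0.]
lid_handle 2 0.7 [354.9, 170.0, 429.8, 269.9] [971.  51.   0.]
phone_dark 3 0.72 [426.9, 333.7, 464.7, 352.8] [ 504. -504.    0.]
phone_grey 2 0.64 [277.8, 244.6, 297.4, 257.5] [534. 
[... 301 characters left out ...]
1565.30744566]
tray 2 0.57 [231.0, 204.6, 311.1, 291.9] [534. 181.   0.]
mat 2 0.8 [224.6, 204.7, 314.0, 297.5] [524. 138.   0.]
case 1 0.7 [357.4, 173.8, 481.9, 312.1] [ 542. -223.    0.]
lid 1 0.83 [362.5, 173.0, 484.5, 219.6] [ 678. -246.    0.]
lid_handle 1 0.57 [356.4, 176.7, 482.4, 217.1] [ 678. -247.    0.]
phone_dark 1 0.84 [250.8, 242.7, 270.2, 282.1] [491. 205.   0.]
phone_grey 2 0.84 [268.0, 235.9, 291.1, 275.7] [507. 143.   0.]
adapter 1 0.78 [245.6, 218.1, 279.7, 242.8] [585. 203.   0.]
packing_tape 1 0.83 [312.0, 173.4, 338.8, 204.6] [715.  29.   0.]
scissors 1 0.58 [138.5, 260.6, 164.6, 303.1] [407. 500.   0.]
driver_long 1 0.77 [495.3, 262.0, 533.3, 270.0] [ 497. -513.    0.]
```

```bash
python3 - <<'E'
import cv2
a=cv2.imread('pics/top0.png'); b=cv2.imread('pics/scene0.png')
cv2.imwrite('pics/top0c.png',cv2.resize(a[150:330,210:500],(800,497),interpolation=cv2.INTER_CUBIC))
cv2.imwrite('pics/scene0c.png',cv2.resize(b[150:400,220:500],(672,600),interpolation=cv2.INTER_CUBIC))
E
```

```text
(no output)
```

View pics/top0c.png

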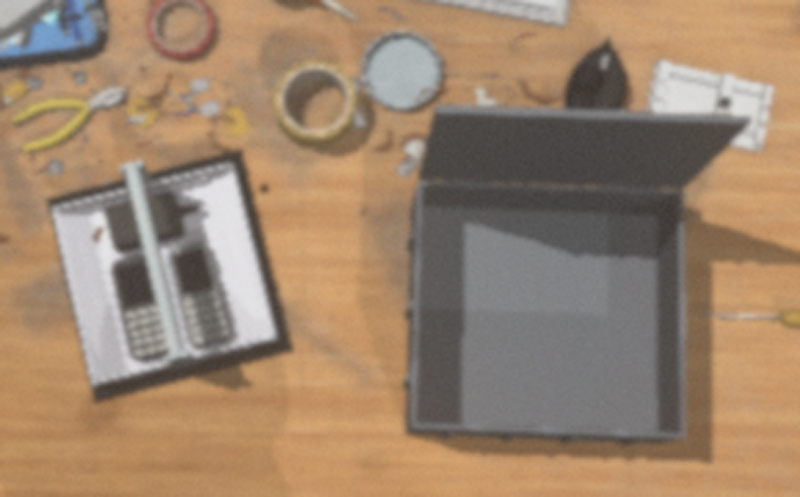

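View pics/scene0c.png

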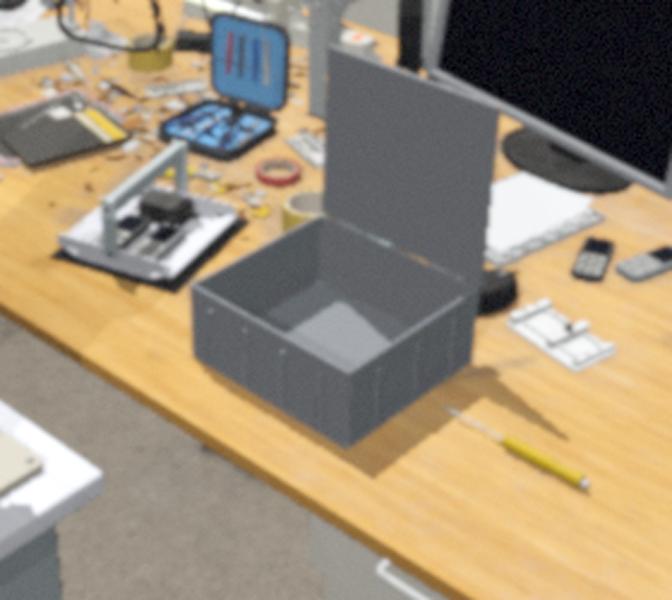

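View pics/top0.png

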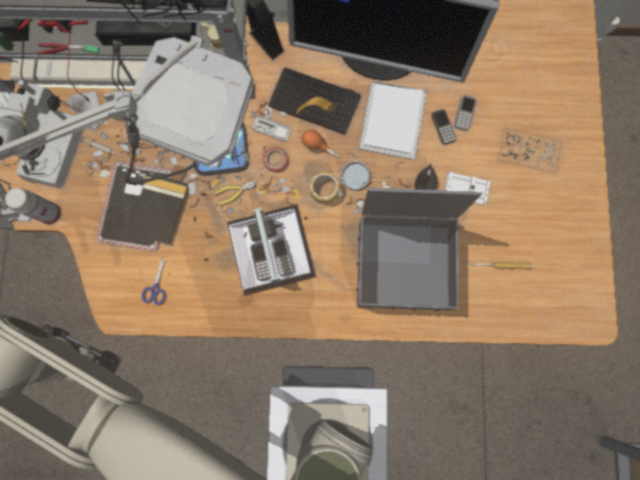

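The jog only turns about the tool's z, so I can't tilt the tool. My plan is to grip the bar with moderate force, lower the tray so it catches on the case's front rim, and let the bar pivot between the pads. First I'll measure the positions.

```bash
python3 - <<'E'
from h import *
im=arm.get_image('top'); print(im['mtx'].round(1).tolist())
g=im['img']
def mk(n): return arm.trace('top',n)[0]['mask'].astype(np.uint8)
def rect(m,z,name):
    c=max(cv2.findContours(m,0,2)[0],key=cv2.contourArea)
    pts=np.array([ray(im,u,v,z)[:2] for u,v in c[:,0]],np.float32)
    r=cv2.minAreaRect(pts); print(name,np.round(r[0],1),np.round(r[1],1),r[2])
m=mk('mat')|mk('tray'); rect(mk('mat'),3,'mat'); rect(m,3,'mat+tray')
rect(mk('case'),110,'case')
rect(mk('lid'),110,'lid'); rect(mk('packing_tape'),45,'tape')
# overlay of case mask
o=g.copy()
for n,col in [('mat',(255,0,0)),('tray',(0,255,0)),('case',(0,0,255)),('lid',(255,255,0))]:
    c=cv2.findContours(mk(n),0,2)[0]; 
    cv2.drawContours(o,c,-1,col,1)
cv2.imwrite('pics/top1.png',cv2.resize(o[160:330,210:500,::-1],(800,469),interpolation=cv2.INTER_NEAREST))
w=arm.get_image('wrist'); save(w,'wrist0'); print(w['mount'].round(2).tolist(), w['mtx'].round(1).tolist())
s=arm.sense(); print(s['t'],Rn.from_rotvec(s['eef_rot']).as_matrix().round(3).tolist())
E
```

```text
[[553.9, 0.0, 325.9], [0.0, 553.9, 235.5], [0.0, 0.0, 1.0]]
mat [530.5 174. ] [225.1 209.9] 15.064224243164062
mat+tray [536.8 176.2] [235.6 212.3] 15.911733627319336
case [ 536.5 -211. ] [303.5 396. ] 77.30731201171875
lid [ 667.6 -238.7] [322.8 119.9] 88.85509490966797
tape [701.8  26.9] [90.7 82.3] 1.123241901397705
[[0.0, -0.97, -0.24, 66.85], [1.0, 0.0, -0.0, 0.47], [0.0, -0.24, 0.97, -191.54], [0.0, 0.0, 0.0, 1.0]] [[331.1, 0.0, 320.9], [0.0, 331.1, 242.7], [0.0, 0.0, 1.0]]
1.8 [[-0.922, 0.387, 0.0], [0.387, 0.922, 0.0], [-0.0, 0.0, -1.0]]
```

View pics/top1.png

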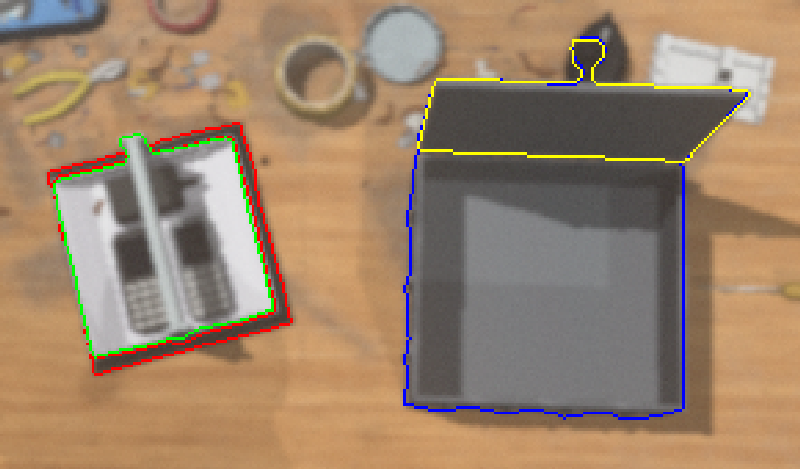

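View pics/wrist0.png

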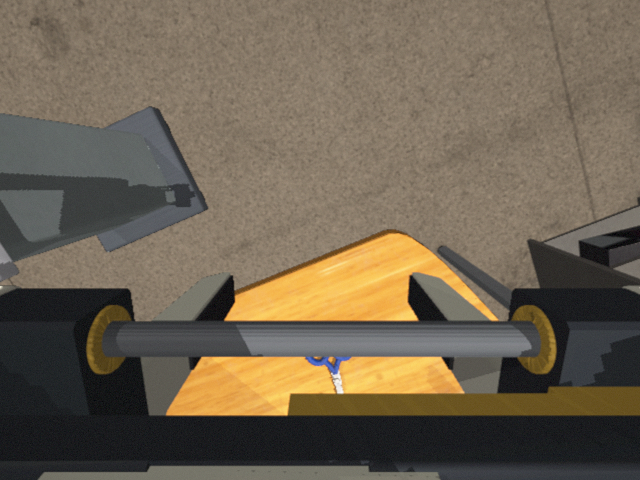

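```bash
python3 - <<'E'
from h import *
im=arm.get_image('top'); g=im['img']
# bar edges: sharpened crop
c=g[195:300,215:325,::-1]; cv2.imwrite('pics/bar.png',cv2.resize(c,None,fx=5.5,fy=5.5,interpolation=cv2.INTER_CUBIC))
c=g[195:320,345:495,::-1]; cv2.imwrite('pics/cas.png',cv2.resize(c,None,fx=4.8,fy=4.8,interpolation=cv2.INTER_CUBIC))
E
```

```text
(no output)
```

View pics/bar.png

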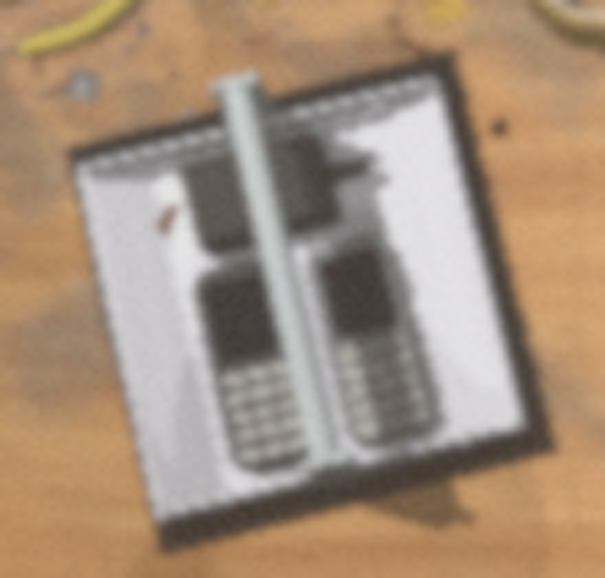

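View pics/cas.png

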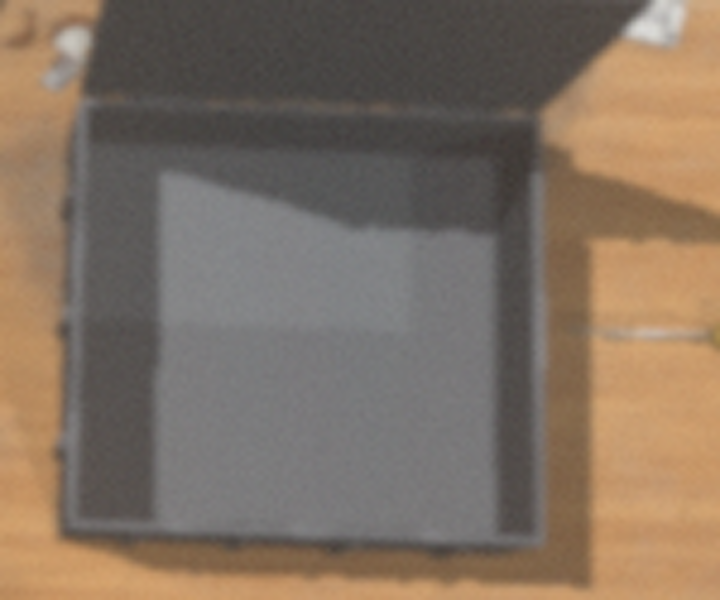

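```bash
python3 - <<'E'
from h import *
im=arm.get_image('top')
b=[ray(im,215+u/5.5,195+v/5.5,115)[:2] for u,v in [(239,79),(330,461)]]
print(b,(b[0]+b[1])/2,np.linalg.norm(b[0]-b[1]),np.degrees(np.arctan2(*(b[0]-b[1])[::-1])))
m=[ray(im,215+u/5.5,195+v/5.5,3)[:2] for u,v in [(72,153),(447,55),(552,448),(163,548)]]
print('mat',np.mean(m,0),[np.linalg.norm(m[i]-m[i-1]) for i in range(4)],np.degrees(np.arctan2(*((m[0]+m[1]-m[2]-m[3]))[::-1])))
c=[ray(im,345+u/4.8,195+v/4.8,110)[:2] for u,v in [(80,102),(541,114),(544,543),(64,530)]]
print('case',c,np.mean(c,0),[np.linalg.norm(c[i]-c[i-1]) for i in range(4)],np.degrees(np.arctan2(*((c[0]+c[1]-c[2]-c[3]))[::-1])))
# lid free edge: plausible angles
s=arm.sense();print(s['t'])
E
```

```text
[array([618.42652967, 199.29928905]), array([432.53272745, 147.92578192])] [525.47962856 173.61253548] 192.86197898390463 15.448639940135626
mat [527.95595249 173.21285318] [np.float64(212.98605992498477), np.float64(202.8427096580277), np.float64(214.9800733852632), np.float64(205.3221090105579)] 15.954515066596379
case [array([606.12297537, -78.196661  ]), array([ 604.3906771, -335.7963096]), array([ 366.25273018, -332.23472781]), array([367.92684813, -71.68075722])] [ 486.17330769 -204.47711391] [np.float64(238.28523251806735), np.float64(257.60547318306857), np.float64(238.16457887086528), np.float64(260.5593488331457)] -1.2119881819064082
1.9
```

Emit:
jog_arm(series=[[1, [-0.927, -0.524, 0], 0], [1, [-0.927, -0.524, 0], 0], [1, [-0.927, -0.524, 0], 0], [1, [-0.927, -0.524, 0], 0]], grip_force=12)

```text
t: 2.3
position: [332.8, 423.4, 193.7]
eef_rot: [0.626, 3.077, -0.001]
wrist_force: [-0.1, 0.8, -0.7]
width: 92.8
```

Emit:
jog_arm(series=[[1, [-0.927, -0.524, 0], 0], [1, [-0.927, -0.524, 0], 0], [1, [-0.927, -0.524, 0], 0], [1, [-0.927, -0.524, 0], 0]])

```text
t: 2.7
position: [430.4, 297.2, 193.8]
eef_rot: [0.627, 3.077, -0.001]
wrist_force: [-0.6, -0.1, 0.6]
width: 92.7
```

Emit:
jog_arm(series=[[1, [-0.927, -0.524, 0], -0.213], [1, [-0.927, -0.524, 0], -0.213], [1, [-0.927, -0.524, 0], -0.213], [1, [-0.927, -0.524, 0], -0.213], [1, [-0.927, -0.524, 0], -0.213], [1, [-0.927, -0.524, 0], -0.213]])

```text
t: 3.3
position: [525.9, 174.3, 193.5]
eef_rot: [0.426, -3.112, -0.001]
wrist_force: [-1.0, 0.1, -0.1]
width: 92.9
```

```bash
cat >> h.py <<'E'
def tool():
    s=arm.sense(); R=Rn.from_rotvec(s['eef_rot']).as_matrix(); return s,R
def plan(target,R=None,p=None):
    s,R0=tool(); d=np.asarray(target)-s['position']; return (R0.T@d/150).round(3)
def wpix(w,s,X):
    R=Rn.from_rotvec(s['eef_rot']).as_matrix(); t=R.T@(np.asarray(X)-s['position'])
    M=np.linalg.inv(w['mount']); c=M[:3,:3]@t+M[:3,3]; q=w['mtx']@c; return q[:2]/q[2]
def wray(w,s,u,v,z):
    R=Rn.from_rotvec(s['eef_rot']).as_matrix(); M=w['mount']
    d=R@M[:3,:3]@np.linalg.inv(w['mtx'])@[u,v,1]; o=R@M[:3,3]+s['position']; return o+d*(z-o[2])/d[2]
def yaw(R): return np.degrees(np.arctan2(R[1,1],R[0,1]))
E
python3 - <<'E'
from h import *
s,R=tool(); print(s['t'],s['position'],yaw(R),s['joint_pos'].round(2))
w=arm.get_image('wrist'); save(w,'wrist1')
for e in [-95,0,95]:
    a=np.radians(15.5); print(wpix(w,s,[525.5+e*np.cos(a),173.6+e*np.sin(a),115]).round(0))
E
```

```text
3.3 [525.8666205  174.29529556 193.46962601] 105.57195055589732 [ 0.23  0.01  1.62  0.    1.52 -1.62]
[319. 122.]
[319. 242.]
[319. 344.]
```

View pics/wrist1.png

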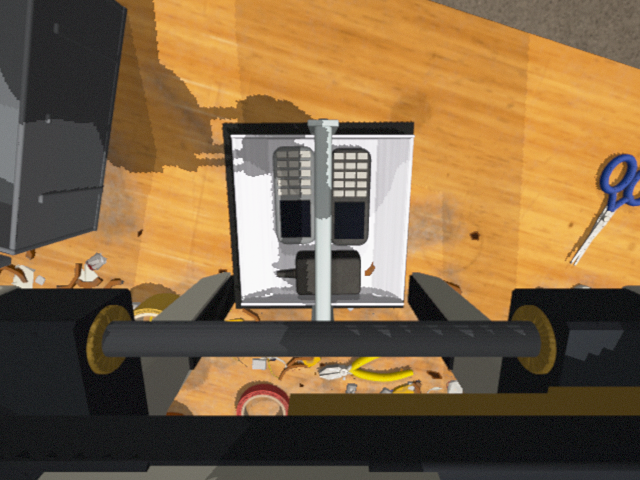

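Emit:
jog_arm(series=[[1, [0, 0, 0.733], 0], [1, [0, 0, 0.733], 0], [1, [0, 0, 0.733], 0], [1, [0, 0, 0.733], 0], [-1, [0, 0, 0.733], 0], [-1, [0, 0, 0.733], 0], [-1, [0, 0, 0.733], 0], [-1, [0, 0, 0.733], 0], [-1, [0, 0, 0.733], 0], [-1, [0, 0, 0.733], 0]], grip_force=14)

```text
t: 4.35
position: [525.8, 174.1, 84.0]
eef_rot: [-0.425, 3.112, -0.0]
wrist_force: [0.0, -0.6, -0.4]
width: 49.9
```

Emit:
jog_arm(series=[[-1, [0, 0, 0], 0], [-1, [0, 0, 0], 0]])

```text
t: 4.55
position: [525.6, 174.2, 83.6]
eef_rot: [0.425, -3.113, -0.0]
wrist_force: [-0.5, -1.2, -0.2]
width: 33.4
```

Emit:
jog_arm(series=[[-1, [0, 0, 0], 0], [-1, [0, 0, 0], 0], [-1, [0, 0, 0], 0], [-1, [0, 0, 0], 0]])

```text
t: 4.95
position: [525.6, 174.4, 83.6]
eef_rot: [0.425, -3.113, -0.0]
wrist_force: [-0.0, 0.4, 0.3]
width: 13.8
```

Emit:
jog_arm(series=[[-1, [0, 0, -0.05], 0], [-1, [0, 0, -0.1], 0], [-1, [0, 0, -0.15], 0], [-1, [0, 0, -0.2], 0], [-1, [0, 0, -0.2], 0]])

```text
t: 5.45
position: [526.7, 174.4, 115.5]
eef_rot: [-0.425, 3.11, 0.0]
wrist_force: [-1.1, 0.6, -4.5]
width: 13.7
```

```bash
python3 - <<'E'
from h import *
s,R=tool(); print(s['t'],s['position'],yaw(R),s['wrist_force'],s['ft_torque'])
w=arm.get_image('wrist'); save(w,'wrist2'); im=arm.get_image('scene')
cv2.imwrite('pics/sc2.png',cv2.resize(im['img'][120:320,180:460,::-1],(784,560),interpolation=cv2.INTER_CUBIC))
E
```

```text
5.45 [526.69279077 174.37275946 115.48059789] 105.54750116791816 [-1.11442904  0.60581176 -4.52826881] [ 0.10854247 -0.0755024  -0.00571427]
```

View pics/wrist2.png

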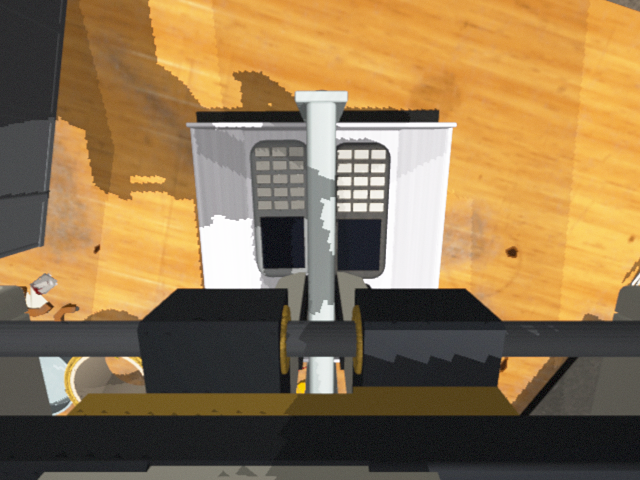

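View pics/sc2.png

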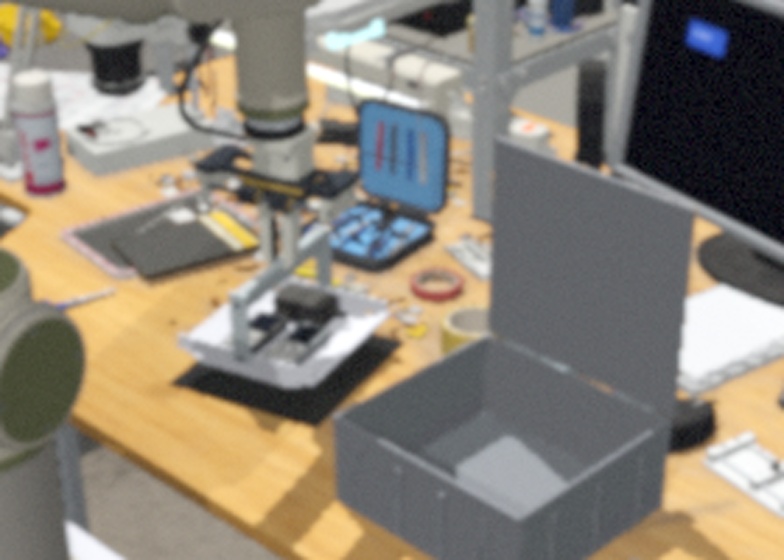

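Emit:
jog_arm(series=[[-1, [0, 0, -0.1], 0], [-1, [0, 0, -0.25], 0], [-1, [0, 0, -0.42], 0], [-1, [0, 0, -0.57], 0], [-1, [0, 0, -0.667], 0], [-1, [0.03, -0.05, -0.667], 0.01], [-1, [0.09, -0.16, -0.667], 0.03], [-1, [0.18, -0.32, -0.667], 0.06]])

```text
t: 6.35
position: [511.5, 120.4, 212.2]
eef_rot: [0.126, -3.137, -0.0]
wrist_force: [-0.2, 0.3, -5.4]
width: 13.8
```

```bash
python3 - <<'E'
from h import *
s,R=tool(); print(s['t'],s['position'],yaw(R),s['wrist_force'],s['width']); print(plan([430,-204.5,215]), (yaw(R)+0.8)/180)
E
```

```text
6.35 [511.497497   120.44732654 212.22642188] 94.59754714741271 [-0.20501826  0.33017786 -5.42597778] 13.813821830330495
[ 0.715 -2.116 -0.017] 0.5299863730411817
```

Emit:
jog_arm(series=[[-1, [0.05, -0.16, 0], 0.03], [-1, [0.11, -0.32, 0], 0.06], [-1, [0.16, -0.48, 0], 0.09], [-1, [0.22, -0.64, 0], 0.12], [-1, [0.27, -0.8, 0], 0.15], [-1, [0.32, -0.96, 0], 0.18], [-1, [0.32, -0.98, 0], 0.21], [-1, [0.32, -0.98, 0], 0.24]])

```text
t: 7.15
position: [475.6, -31.2, 212.2]
eef_rot: [-1.045, -2.96, 0.001]
wrist_force: [1.1, -0.2, -4.7]
width: 13.7
```

```bash
python3 - <<'E'
from h import *
s,R=tool(); print(s['t'],s['position'],yaw(R),s['wrist_force'],s['width']); print(plan([430,-204.5,215]), (yaw(R)+0.8)/180)
E
```

```text
7.15 [475.56967283 -31.19705235 212.1778767 ] 51.11328374800001 [ 1.07954344 -0.19717608 -4.68947616] 13.715184298416025
[-0.489 -1.09  -0.018] 0.28840713193333334
```

Emit:
jog_arm(series=[[-1, [-0.06, -0.13, 0], 0.03], [-1, [-0.13, -0.28, 0], 0.06], [-1, [-0.19, -0.42, 0], 0.09], [-1, [-0.26, -0.57, 0], 0.12], [-1, [-0.32, -0.72, -0.02], 0.15], [-1, [-0.38, -0.86, -0.02], 0.18], [-1, [-0.42, -0.95, -0.02], 0.22], [-1, [-0.44, -0.98, -0.02], 0.25], [-1, [-0.44, -1.0, -0.02], 0.275], [-1, [-0.44, -1.0, -0.02], 0.289]])

```text
t: 8.15
position: [433.8, -188.8, 215.1]
eef_rot: [-2.235, -2.204, 0.002]
wrist_force: [-0.3, -0.1, -4.6]
width: 13.5
```

```bash
python3 - <<'E'
from h import *
s,R=tool(); print(s['t'],s['position'],yaw(R),s['wrist_force'],s['width']); print(plan([430,-204.5,215]), (yaw(R)+0.8)/180)
w=arm.get_image('wrist'); save(w,'wrist3'); im=arm.get_image('scene')
cv2.imwrite('pics/sc3.png',cv2.resize(im['img'][120:320,220:500,::-1],(784,560),interpolation=cv2.INTER_CUBIC))
im=arm.get_image('top')
cv2.imwrite('pics/tp3.png',cv2.resize(im['img'][160:330,310:510,::-1],(700,595),interpolation=cv2.INTER_CUBIC))
E
```

```text
8.15 [ 433.78337854 -188.75745957  215.07434747] -0.8042704946437123 [-0.34457494 -0.07666339 -4.57510618] 13.546665733198413
[-0.105 -0.024  0.   ] -2.37249702428456e-05
```

View pics/wrist3.png

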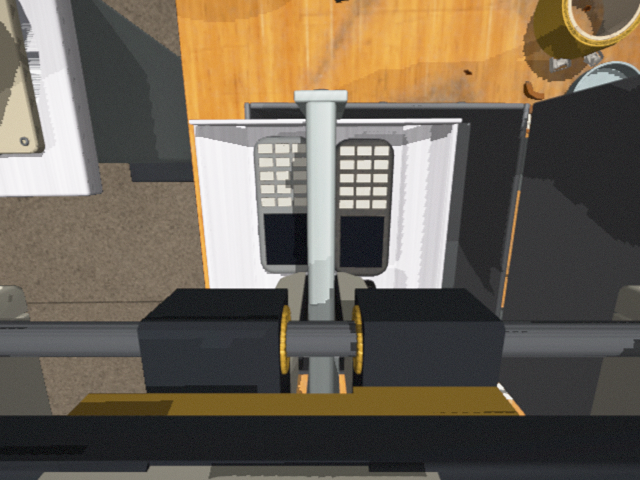

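View pics/sc3.png

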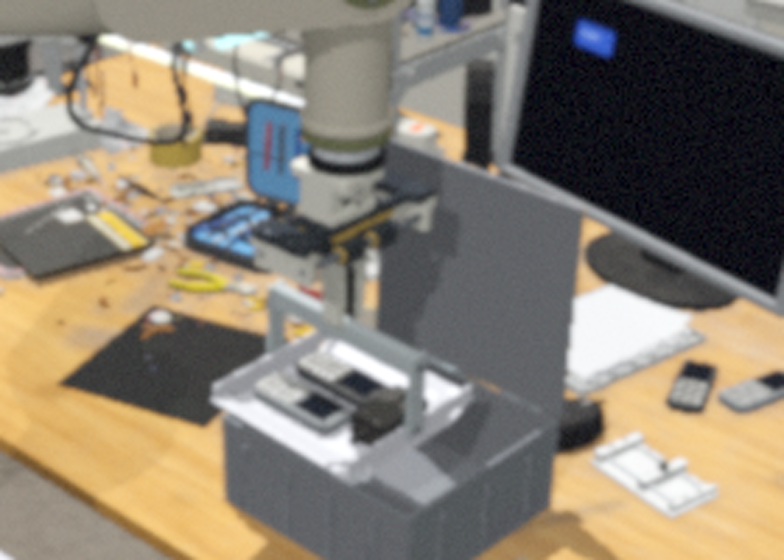

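View pics/tp3.png

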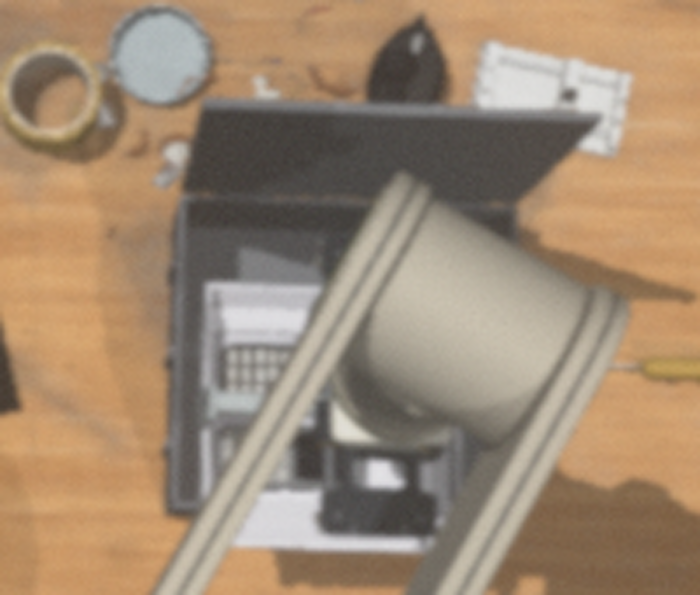

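Emit:
jog_arm(series=[[-1, [-0.05, -0.005, 0.04], 0], [-1, [-0.105, -0.01, 0.09], 0], [-1, [-0.105, -0.01, 0.133], 0], [-1, [-0.105, -0.01, 0.133], 0]])

```text
t: 8.7
position: [432.7, -203.8, 194.9]
eef_rot: [-2.229, -2.21, 0.001]
wrist_force: [-0.3, -0.2, -5.0]
width: 13.9
```

Emit:
jog_arm(series=[[-1, [0, 0, 0.033], 0], [-1, [0, 0.05, 0.075], 0], [-1, [0, 0.1, 0.12], 0], [-1, [0, 0.157, 0.16], 0], [-1, [0, 0.19, 0.2], 0], [-1, [0, 0.22, 0.24], 0], [-1, [0, 0.25, 0.28], 0], [-1, [0, 0.277, 0.322], 0]])

```text
t: 9.5
position: [477.6, -204.8, 149.5]
eef_rot: [2.227, 2.21, 0.003]
wrist_force: [8.0, -0.3, 4.4]
width: 15.1
```

```bash
python3 - <<'E'
from h import *
s,R=tool(); print(s['t'],s['position'],yaw(R),s['wrist_force'],s['ft_torque'],s['width'])
w=arm.get_image('wrist'); save(w,'wrist4'); im=arm.get_image('scene')
cv2.imwrite('pics/sc4.png',cv2.resize(im['img'][120:320,220:500,::-1],(784,560),interpolation=cv2.INTER_CUBIC))
E
```

```text
9.5 [ 477.64419861 -204.80225092  149.45912327] -0.4443914722222084 [ 7.99921937 -0.33890066  4.39601739] [-0.11291316 -1.07475256 -0.02559859] 15.06439044733923
```

View pics/wrist4.png

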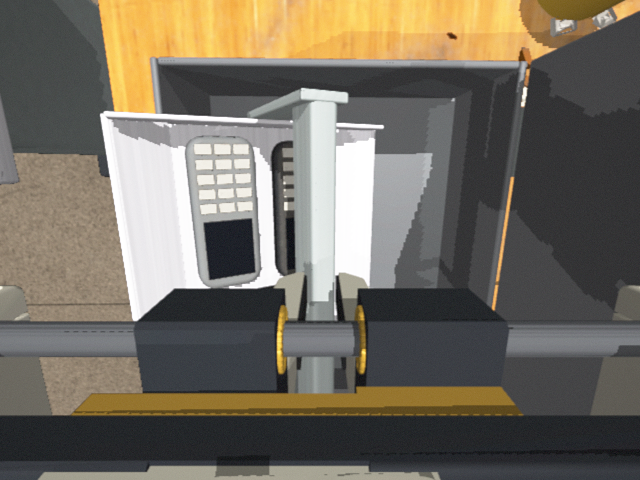

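View pics/sc4.png

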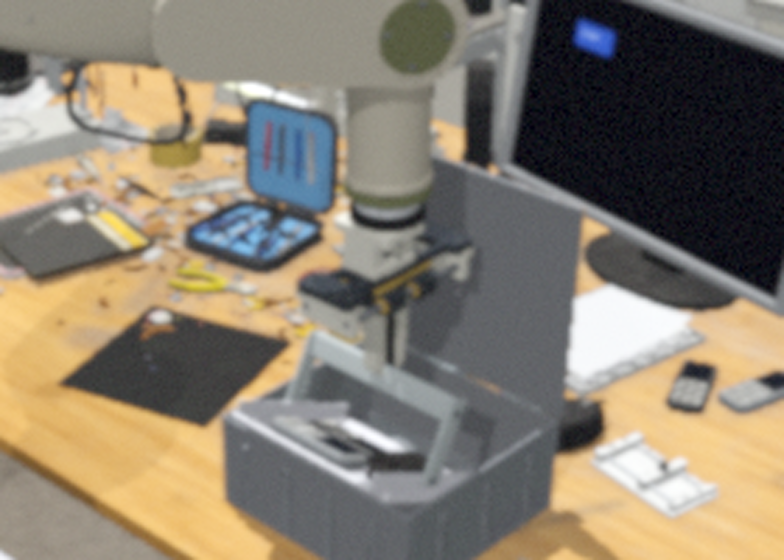

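Emit:
jog_arm(series=[[-1, [0, 0.015, 0.035], 0], [-1, [0, 0.025, 0.07], 0], [-1, [0, 0.03, 0.1], 0], [-1, [0, 0.01, 0.11], 0], [-1, [0, -0.005, 0.12], 0], [-1, [0, -0.023, 0.126], 0]])

```text
t: 10.2
position: [480.7, -205.3, 134.7]
eef_rot: [2.218, 2.202, 0.017]
wrist_force: [28.4, 3.3, 9.4]
width: 23.4
```

```bash
cat > look.py <<'E'
from h import *
import sys
s,R=tool(); print(s['t'],s['position'].round(1),yaw(R).round(2),s['wrist_force'].round(1),s['ft_torque'].round(2),s['width'].round(1),s['joint_pos'].round(2))
n=sys.argv[1]
w=arm.get_image('wrist'); save(w,'wrist'+n); im=arm.get_image('scene')
a=cv2.resize(im['img'][120:320,220:500,::-1],(784,560),interpolation=cv2.INTER_CUBIC)
cv2.imwrite('pics/sc%s.png'%n,a)
E
python3 look.py 5
```

```text
Traceback (most recent call last):
  File "look.py", line 3, in <module>
    s,R=tool(); print(s['t'],s['position'].round(1),yaw(R).round(2),s['wrist_force'].round(1),s['ft_torque'].round(2),s['width'].round(1),s['joint_pos'].round(2))
                                                                                                                      ^^^^^^^^^^^^^^^^
AttributeError: 'float' object has no attribute 'round'
```

```bash
sed -i "s/s\['width'\].round(1)/round(s['width'],1)/" look.py; python3 look.py 5
```

```text
10.2 [ 480.7 -205.3  134.7] -0.4 [28.4  3.3  9.4] [ 0.47 -5.21  0.06] 23.4 [-0.51 -0.06  1.8   0.01  1.39 -0.5 ]
```

View pics/wrist5.png

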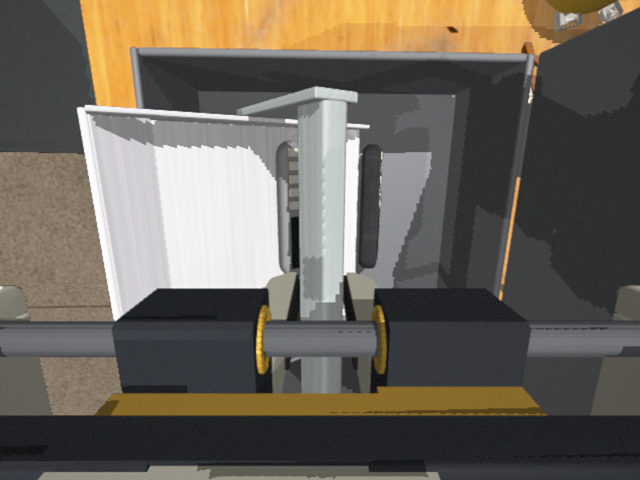

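View pics/sc5.png

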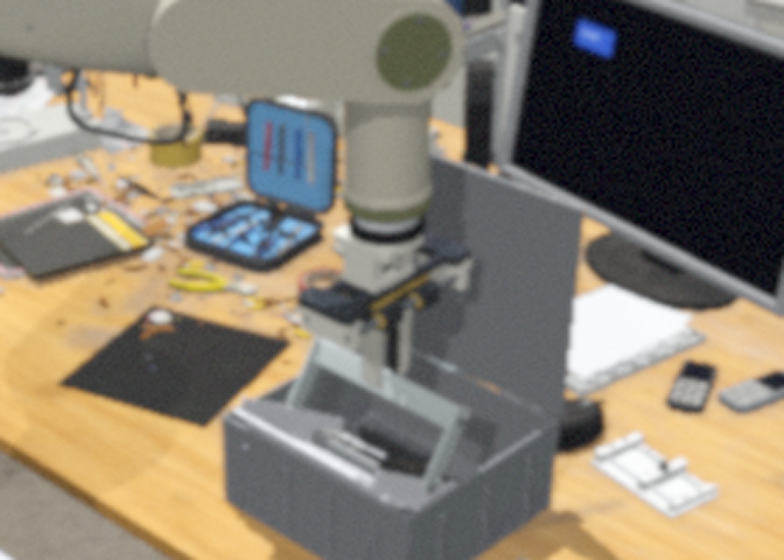

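The force reading suggests the contact has locked up in friction: the push runs straight from the rim to the bar. I'll slide the tray back up along its slope first, then roll it down.

Emit:
jog_arm(series=[[-1, [0, 0.053, -0.063], 0], [-1, [0, 0.0, -0.1], 0], [-1, [0, -0.041, -0.123], 0], [-1, [0, -0.075, -0.143], 0], [-1, [0, -0.055, -0.11], 0], [-1, [0, -0.033, -0.08], 0], [-1, [0, -0.015, -0.04], 0], [-1, [0, 0, -0.003], 0]])

```text
t: 11.1
position: [481.3, -205.0, 135.6]
eef_rot: [2.217, 2.202, 0.018]
wrist_force: [27.4, 4.2, 9.9]
width: 24.0
```

```bash
python3 look.py 6
```

```text
11.1 [ 481.3 -205.   135.6] -0.37 [27.4  4.2  9.9] [ 0.74 -5.18  0.05] 24.0 [-0.51 -0.07  1.8   0.01  1.39 -0.5 ]
```

View pics/wrist6.png

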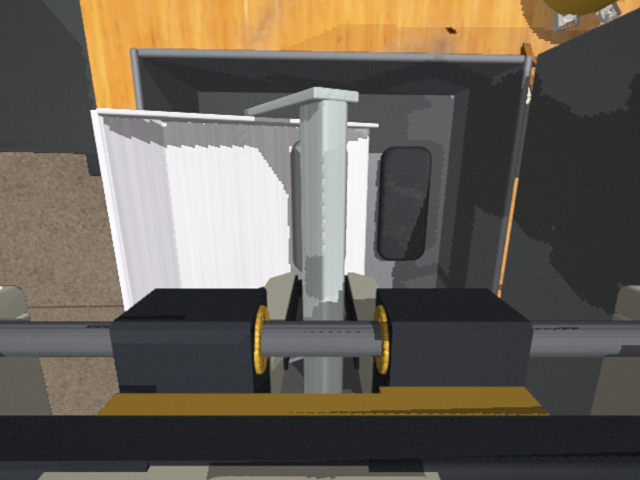

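View pics/sc6.png

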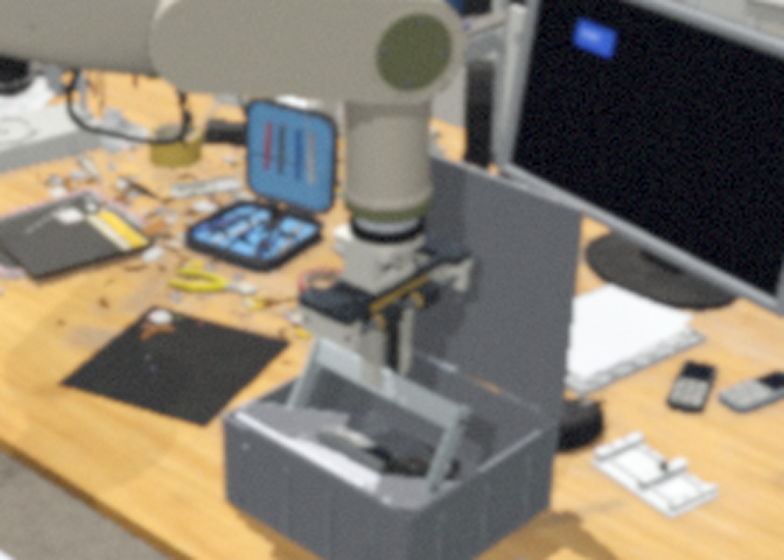

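```bash
cat > fit.py <<'E'
from h import *
from scipy.optimize import least_squares
def fit(pix,s,w,sgn=1):
    # pix: lip_out, lip_in corners, bar-end top centre
    pts=[(-95,18-99),(95,18-99),(0,13)]; es=[99,99,97]
    def world(x,u,z,e):
        th,px,pz,py=x; c,sn=np.cos(th),np.sin(th)
        return [px+u*c+z*sn, py+e, pz-u*sn+z*c]
    f=lambda x: np.concatenate([wpix(w,s,world(x,u,z,e))-p for (u,z),e,p in zip(pts,es,pix)])
    p=s['position']; r=least_squares(f,[.6,p[0],p[2]+18.8,p[1]]); 
    print('tilt deg',np.degrees(r.x[0]),'P',r.x[1:],'res',r.fun.round(1)); return r.x
E
python3 - <<'E'
from fit import *
s,R=tool(); w=arm.get_image('wrist'); 
fit([(95,112),(378,125),(332,92)],s,w)
E
```

```text
tilt deg 26.09859694068958 P [ 478.84379414  162.3046797  -208.44672623] res [-0.2 -4.2  1.1 -2.3 -0.4  4.5]
```

Emit:
jog_arm(series=[[-1, [0, 0.052, -0.077], 0], [-1, [0, 0.0, -0.1], 0], [-1, [0, -0.04, -0.12], 0], [-1, [0, -0.08, -0.137], 0], [-1, [0, -0.065, -0.1], 0], [-1, [0, -0.048, -0.065], 0]], grip_force=5)

```text
t: 11.85
position: [467.5, -204.4, 141.2]
eef_rot: [2.226, 2.209, 0.006]
wrist_force: [10.2, 0.7, 1.8]
width: 48.0
```

```bash
python3 look.py 7
```

```text
11.85 [ 467.5 -204.4  141.2] -0.44 [10.2  0.7  1.8] [ 0.17 -1.8   0.05] 48.0 [-0.51 -0.09  1.81  0.    1.42 -0.51]
```

View pics/wrist7.png

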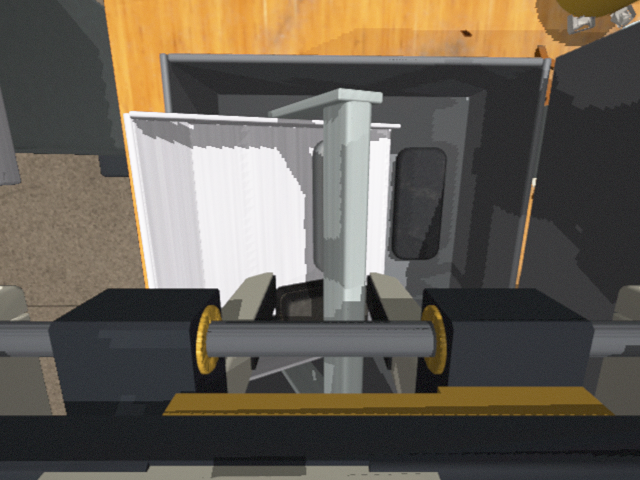

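Emit:
jog_arm(series=[[0.03, [0, 0.03, 0.02], 0], [0.03, [0, 0.045, 0.045], 0], [0.03, [0, 0.06, 0.07], 0], [0.03, [0, 0.075, 0.1], 0], [0.03, [0, 0.09, 0.12], 0], [0.03, [0, 0.11, 0.13], 0], [0.03, [0, 0.13, 0.13], 0], [0.03, [0, 0.13, 0.13], 0]], grip_force=14)

```text
t: 12.75
position: [484.4, -204.5, 120.4]
eef_rot: [2.23, 2.212, 0.0]
wrist_force: [-0.8, 0.5, -0.4]
width: 47.8
```

```bash
python3 look.py 8
```

```text
12.75 [ 484.4 -204.5  120.4] -0.47 [-0.8  0.5 -0.4] [-0.04  0.06 -0.02] 47.8 [-0.5  -0.02  1.78  0.    1.38 -0.49]
```

View pics/wrist8.png

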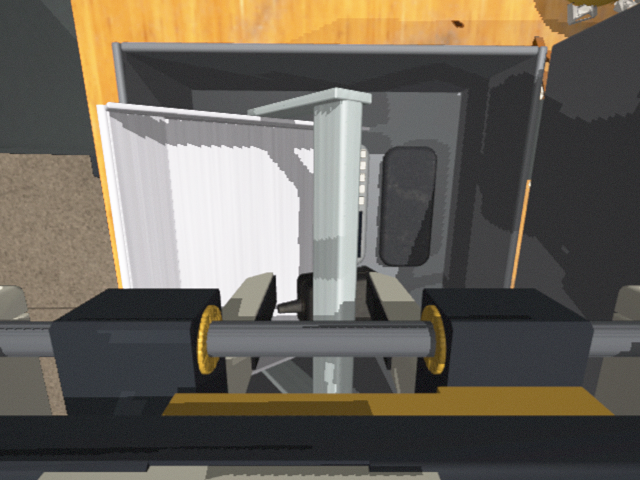

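View pics/sc8.png

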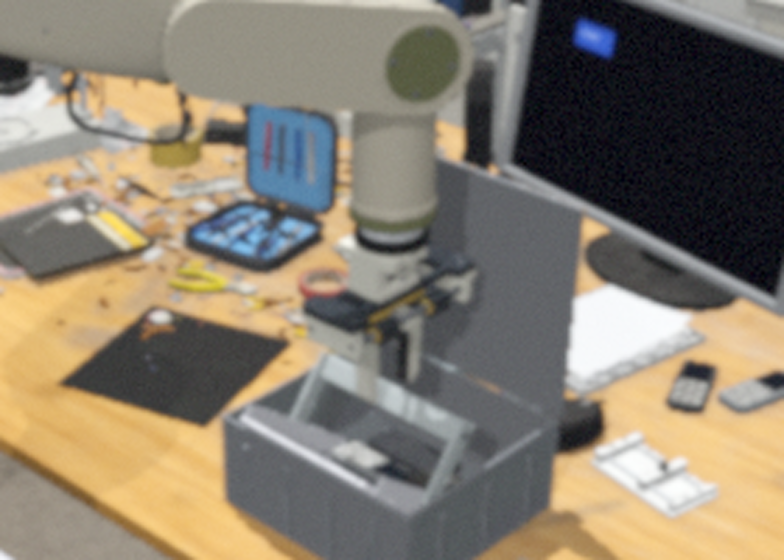

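```bash
python3 - <<'E'
from fit import *
s,R=tool(); w=arm.get_image('wrist'); 
fit([(103,107),(335,122),(345,92)],s,w)
im=arm.get_image('top')
cv2.imwrite('pics/tp8.png',cv2.resize(im['img'][160:330,310:510,::-1],(700,595),interpolation=cv2.INTER_CUBIC))
E
```

```text
tilt deg 43.970741340082675 P [ 487.83920962  106.3568493  -202.29081591] res [ 0.  -8.4  2.5  0.7 -1.5  7.9]
```

View pics/tp8.png

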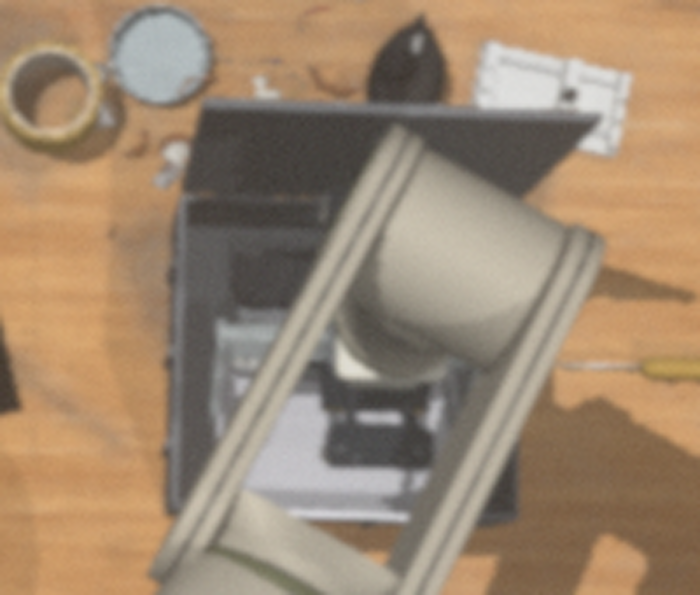

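Emit:
jog_arm(series=[[0.03, [0, 0.035, 0.035], 0], [-1, [0, 0.035, 0.035], 0], [-1, [0, 0.035, 0.035], 0], [-1, [0, 0.035, 0.035], 0], [-1, [0, 0.035, 0.035], 0], [-1, [0, 0.035, 0.035], 0]], grip_force=20)

```text
t: 13.55
position: [492.2, -205.0, 116.8]
eef_rot: [2.226, 2.208, 0.006]
wrist_force: [13.5, -0.3, 4.2]
width: 12.3
```

Emit:
jog_arm(series=[[-1, [0, 0, -0.1], 0], [-1, [0, 0, -0.2], 0], [-1, [0, 0, -0.3], 0], [-1, [0, 0, -0.42], 0], [-1, [0, 0, -0.55], 0], [-1, [0, -0.05, -0.65], 0], [-1, [0, -0.05, -0.65], 0]])

```text
t: 14.25
position: [482.4, -205.2, 215.9]
eef_rot: [2.228, 2.209, 0.002]
wrist_force: [0.4, 0.0, -0.5]
width: 0.7
```

```bash
python3 look.py 9
```

```text
14.25 [ 482.4 -205.2  215.9] -0.49 [ 0.4  0.  -0.5] [-0.05  0.03 -0.01] 0.7 [-0.5  -0.09  1.67 -0.    1.56 -0.49]
```

View pics/wrist9.png

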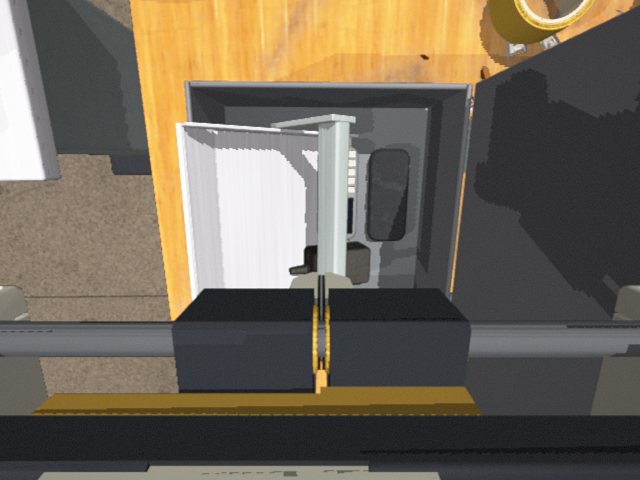

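View pics/sc9.png

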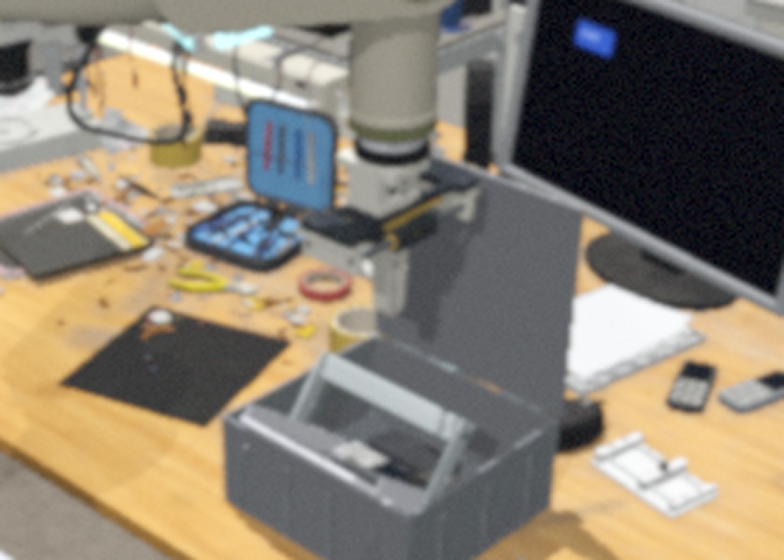

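```bash
python3 - <<'E'
import cv2
a=cv2.imread('pics/wrist9.png'); cv2.imwrite('pics/w9c.png',cv2.resize(a[70:300,160:480],(800,575),interpolation=cv2.INTER_CUBIC))
E
```

```text
(no output)
```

View pics/w9c.png

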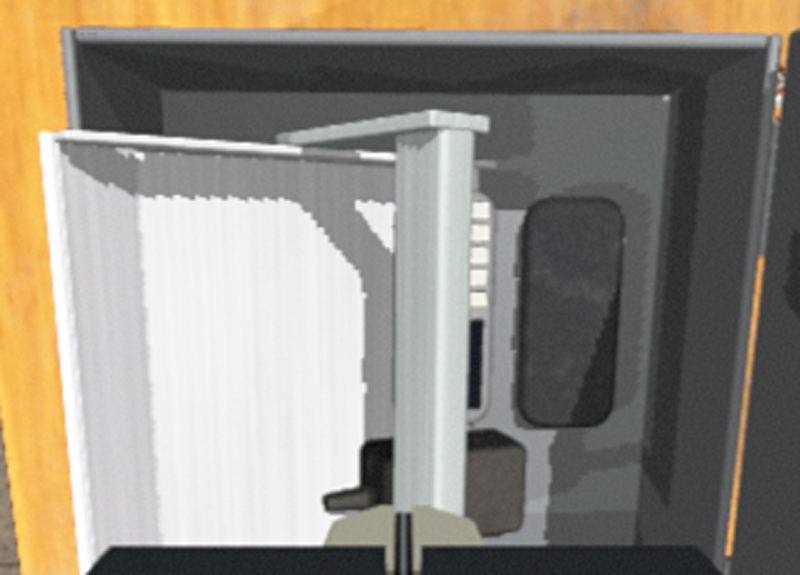

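```bash
python3 - <<'E'
from fit import *
s,R=tool(); w=arm.get_image('wrist')
q=lambda x,y:(160+x*.4,70+y*.4)
x=fit([q(42,135),q(495,163),q(460,120)],s,w)
for c in [(367,-75,110),(605,-78,110)]: print(((np.array(wpix(w,s,c))-[160,70])/.4).round(0))
E
```

```text
tilt deg 34.687702515766624 P [ 491.27710049  138.13554429 -206.82602458] res [-0.1 -1.   0.2 -2.8 -0.   2.8]
[50. 31.]
[778.  35.]
```

Emit:
jog_arm(series=[[0.1, [0, 0.06, 0], 0], [0.1, [0, 0.06, 0], 0], [0.1, [0, 0.06, 0], 0], [0.1, [0, 0.06, 0.2], 0], [0.1, [0, 0.06, 0.45], 0], [0.1, [0, 0.06, 0.65], 0], [0.1, [0, 0.06, 0.75], 0], [0.1, [0, 0.06, 0.75], 0]])

```text
t: 15.2
position: [488.9, -203.5, 97.4]
eef_rot: [-2.227, -2.209, 0.002]
wrist_force: [0.3, -1.4, 0.1]
width: 50.7
```

Emit:
jog_arm(series=[[-1, [0, 0, 0], 0], [-1, [0, 0, 0], 0], [-1, [0, 0, 0], 0], [-1, [0, 0, 0], 0], [-1, [0, 0, 0], 0], [-1, [0, 0, 0], 0]], grip_force=25)

```text
t: 15.8
position: [492.1, -205.0, 101.5]
eef_rot: [2.228, 2.21, 0.002]
wrist_force: [5.0, -0.5, 5.9]
width: 23.9
```

```bash
python3 look.py 10
```

```text
15.8 [ 492.1 -205.   101.5] -0.47 [ 5.  -0.5  5.9] [-0.07 -0.55 -0.02] 23.9 [-0.49  0.01  1.79  0.    1.34 -0.48]
```

View pics/wrist10.png

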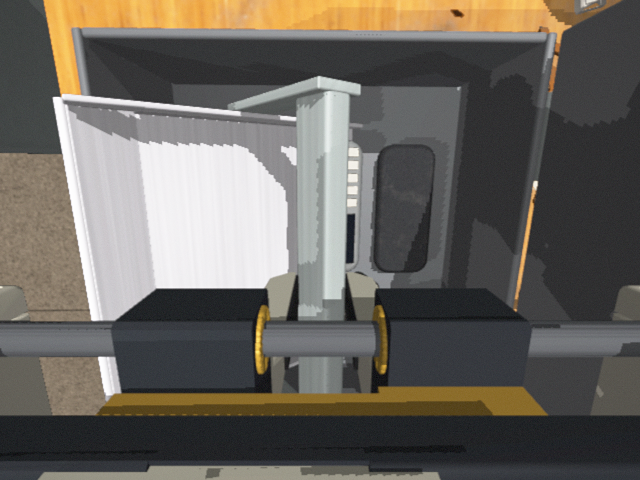

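View pics/sc10.png

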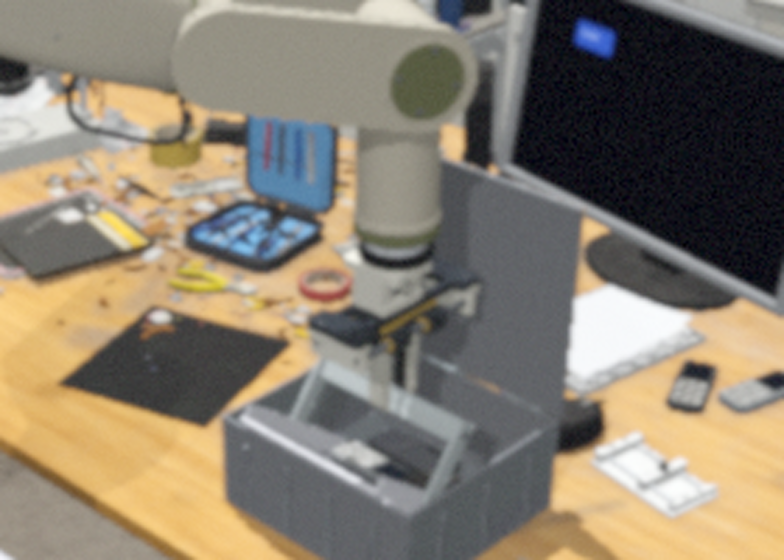

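Emit:
jog_arm(series=[[-1, [0, 0, -0.05], 0], [-1, [0, 0, -0.12], 0], [-1, [0, 0, -0.2], 0], [-1, [0, 0, -0.3], 0], [-1, [0, 0, -0.4], 0], [-1, [0, 0, -0.5], 0], [-1, [0, 0, -0.5], 0]])

```text
t: 16.6
position: [492.2, -205.3, 178.4]
eef_rot: [2.227, 2.209, 0.002]
wrist_force: [0.4, -0.1, -3.6]
width: 14.8
```

```bash
python3 look.py 11
```

```text
16.6 [ 492.2 -205.3  178.4] -0.47 [ 0.4 -0.1 -3.6] [-0.07  0.09 -0.  ] 14.8 [-0.49 -0.05  1.7  -0.    1.49 -0.48]
```

View pics/wrist11.png

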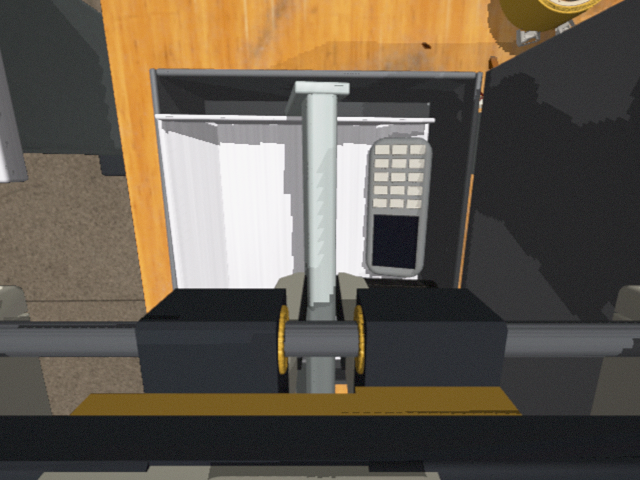

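View pics/sc11.png

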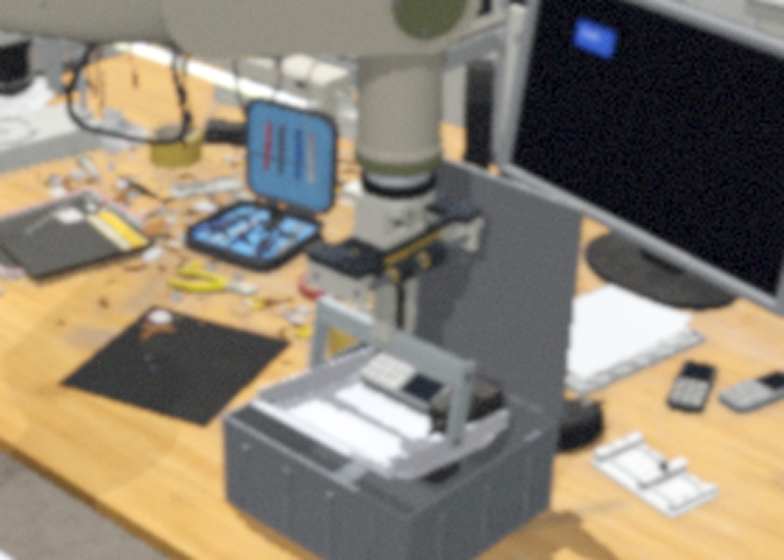

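```bash
python3 - <<'E'
from fit import *
s,R=tool(); w=arm.get_image('wrist')
x=fit([(157,117),(434,121),(321,85)],s,w); print(x[2]-s['position'][2], x[1]-s['position'][0])
E
```

```text
tilt deg 7.571162971303942 P [ 489.50004042  206.72472712 -206.5545221 ] res [-0.7 -3.3  0.8 -4.8  0.   4.9]
31.290296113749065 -1.4376841342023567
```

Emit:
jog_arm(series=[[-1, [0, -0.05, -0.1], 0], [-1, [0, -0.15, -0.137], 0], [-1, [0, -0.28, -0.137], 0], [-1, [0, -0.42, -0.137], 0], [-1, [0, -0.53, -0.137], 0], [-1, [0, -0.58, -0.137], 0], [-1, [0, -0.58, -0.137], 0]])

```text
t: 17.45
position: [403.1, -203.8, 196.0]
eef_rot: [2.231, 2.211, 0.0]
wrist_force: [-0.2, -1.3, -3.6]
width: 14.5
```

```bash
python3 look.py 12
```

```text
17.45 [ 403.1 -203.8  196. ] -0.52 [-0.2 -1.3 -3.6] [-0.04  0.14 -0.06] 14.5 [-0.58 -0.28  1.88 -0.    1.55 -0.57]
```

View pics/wrist12.png

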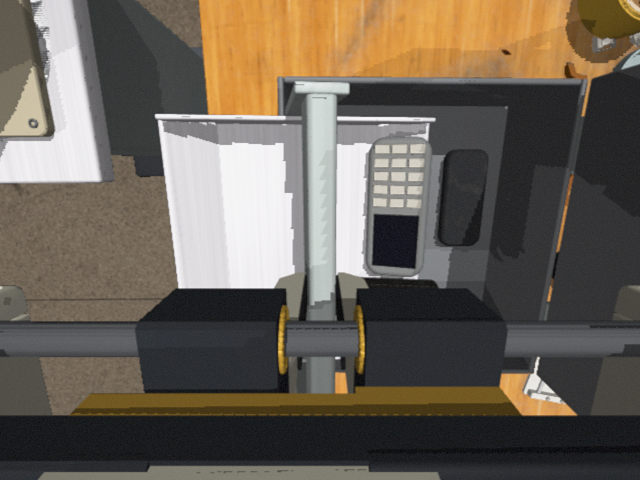

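View pics/sc12.png

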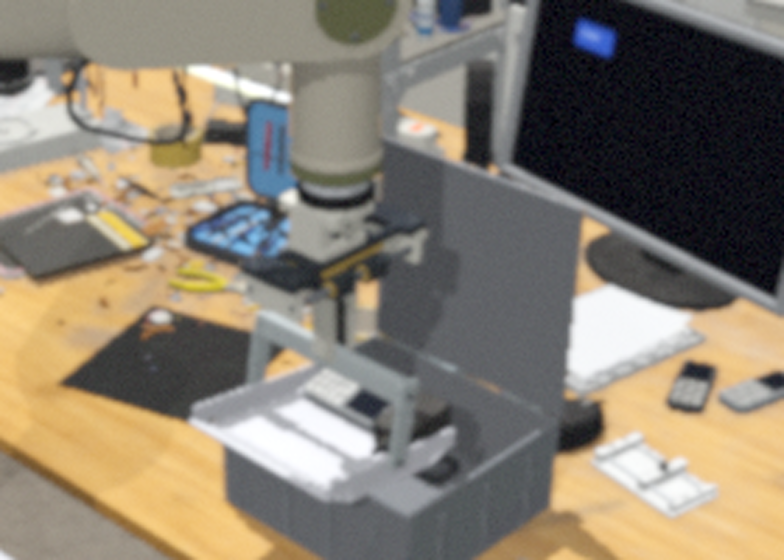

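Emit:
jog_arm(series=[[-1, [0, 0.01, 0.05], 0], [-1, [0, 0.05, 0.1], 0], [-1, [0, 0.107, 0.135], 0], [-1, [0, 0.157, 0.165], 0], [-1, [0, 0.207, 0.195], 0], [-1, [0, 0.255, 0.235], 0], [-1, [0, 0.297, 0.275], 0]], grip_force=10)

```text
t: 18.25
position: [451.2, -204.7, 155.6]
eef_rot: [2.227, 2.21, 0.003]
wrist_force: [6.2, -0.1, 6.8]
width: 18.4
```

```bash
python3 look.py 13
```

```text
18.25 [ 451.2 -204.7  155.6] -0.45 [ 6.2 -0.1  6.8] [-0.18 -0.86 -0.  ] 18.4 [-0.53 -0.14  1.83  0.    1.45 -0.52]
```

View pics/wrist13.png

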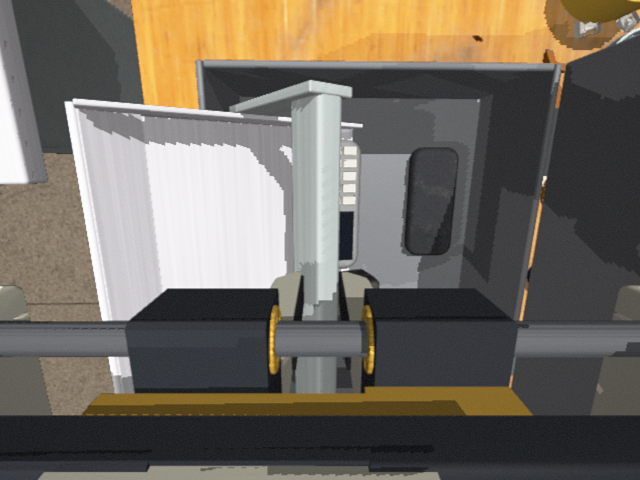

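View pics/sc13.png

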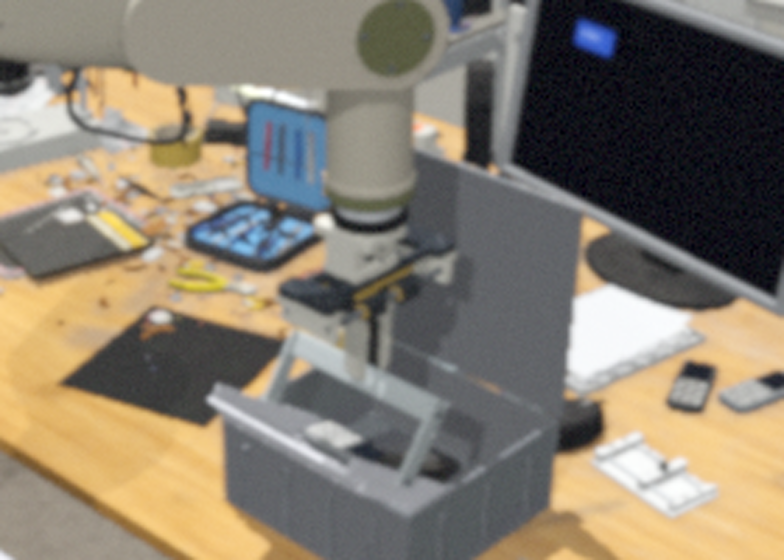

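Emit:
jog_arm(series=[[-1, [0, 0.03, 0.035], 0], [-1, [0, 0.055, 0.07], 0], [-1, [0, 0.08, 0.1], 0], [-1, [0, 0.1, 0.135], 0], [-1, [0, 0.12, 0.17], 0], [-1, [0, 0.135, 0.2], 0], [-1, [0, 0.135, 0.2], 0]])

```text
t: 19.05
position: [473.3, -204.7, 125.8]
eef_rot: [2.225, 2.208, 0.008]
wrist_force: [13.8, 1.4, 3.4]
width: 9.9
```

```bash
python3 look.py 14
```

```text
19.05 [ 473.3 -204.7  125.8] -0.43 [13.8  1.4  3.4] [ 0.14 -2.66 -0.04] 9.9 [-0.51 -0.07  1.81  0.    1.39 -0.5 ]
```

View pics/wrist14.png

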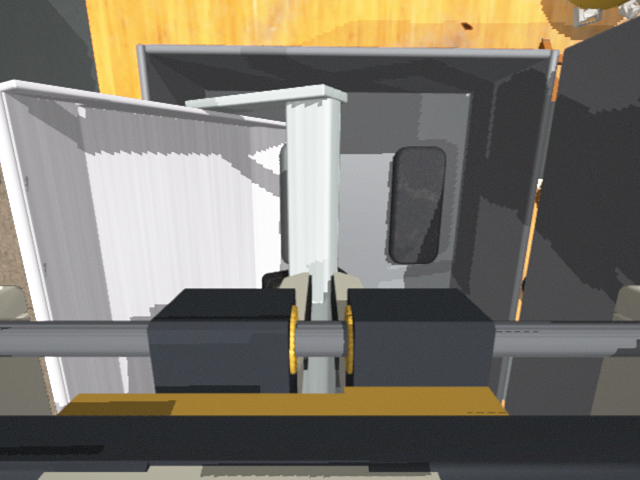

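View pics/sc14.png

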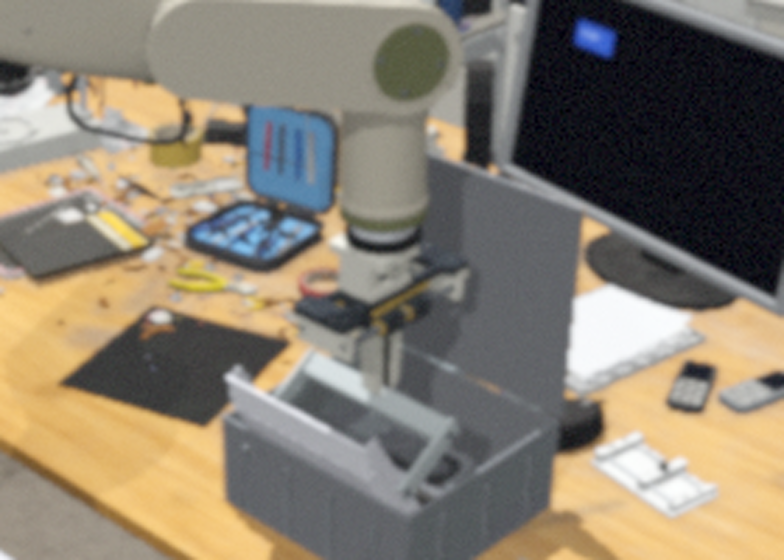

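Emit:
jog_arm(series=[[-0.14, [0, 0, 0], 0], [-0.14, [0, 0, 0], 0], [-0.14, [0, 0.02, 0], 0], [-0.14, [0, 0.04, 0], 0], [-0.14, [0, 0.06, 0], 0], [-0.14, [0, 0.06, 0], 0]], grip_force=14)

```text
t: 19.75
position: [477.7, -204.3, 124.0]
eef_rot: [-2.23, -2.212, 0.0]
wrist_force: [-0.0, 0.4, 0.5]
width: 39.7
```

```bash
python3 look.py 15
```

```text
19.75 [ 477.7 -204.3  124. ] -0.47 [-0.   0.4  0.5] [-0.04  0.08 -0.01] 39.7 [-0.5  -0.04  1.8  -0.    1.39 -0.49]
```

View pics/wrist15.png

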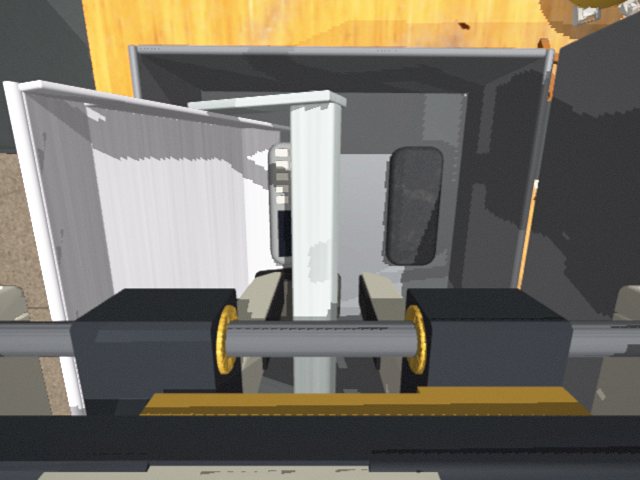

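View pics/sc15.png

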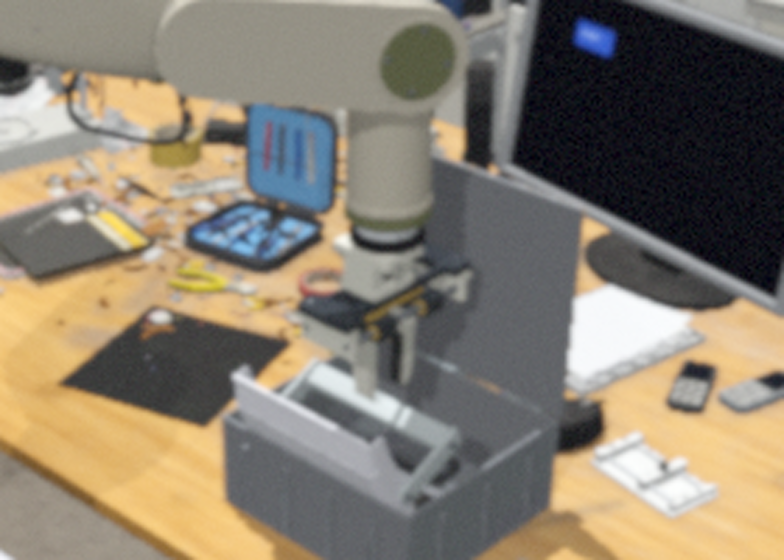

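Emit:
jog_arm(series=[[-0.14, [0, 0.05, 0], 0], [-0.14, [0, 0.1, 0], 0], [-0.14, [0, 0.15, 0], 0], [-0.14, [0, 0.19, 0], 0], [-0.14, [0, 0.23, 0], 0], [-0.14, [0, 0.27, 0], 0], [-0.14, [0, 0.27, 0], 0]], grip_force=20)

```text
t: 20.55
position: [518.6, -204.7, 124.2]
eef_rot: [-2.23, -2.212, -0.0]
wrist_force: [-0.2, -0.3, -0.7]
width: 40.1
```

```bash
python3 look.py 16
```

```text
20.55 [ 518.6 -204.7  124.2] -0.46 [-0.2 -0.3 -0.7] [-0.05  0.07  0.02] 40.1 [-0.47  0.06  1.69  0.    1.39 -0.46]
```

View pics/wrist16.png

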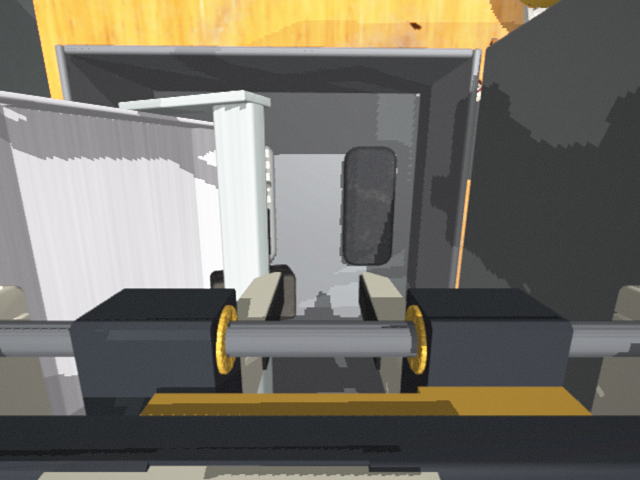

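View pics/sc16.png

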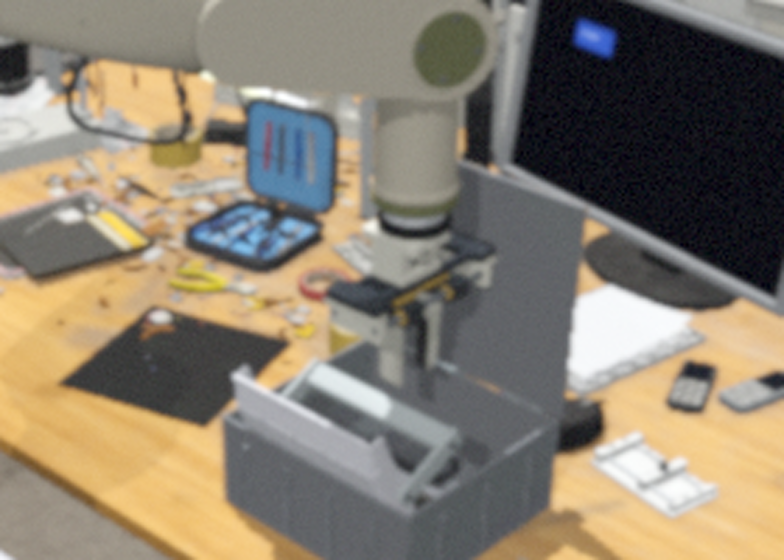

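```bash
python3 - <<'E'
import cv2
a=cv2.imread('pics/wrist15.png'); cv2.imwrite('pics/w15c.png',cv2.resize(a[70:320,0:400],(800,500),interpolation=cv2.INTER_CUBIC))
from h import *
im=arm.get_image('scene')
cv2.imwrite('pics/sc16b.png',cv2.resize(im['img'][225:335,290:430,::-1],(763,600),interpolation=cv2.INTER_CUBIC))
E
```

```text
(no output)
```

View pics/w15c.png

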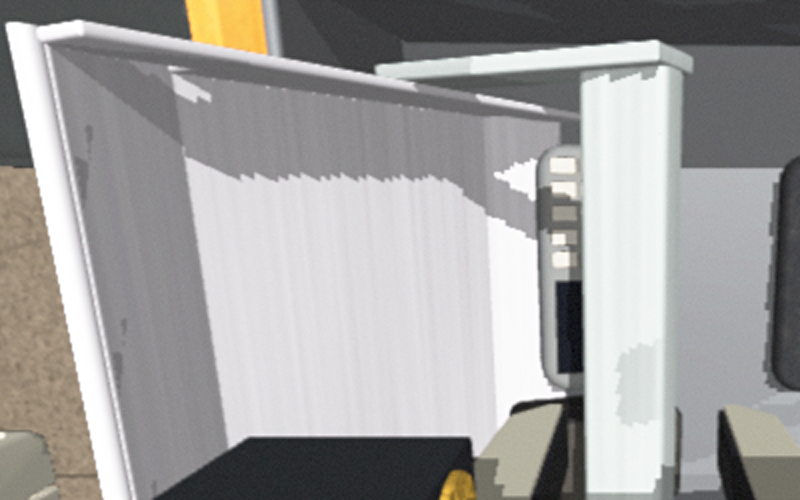

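View pics/sc16b.png

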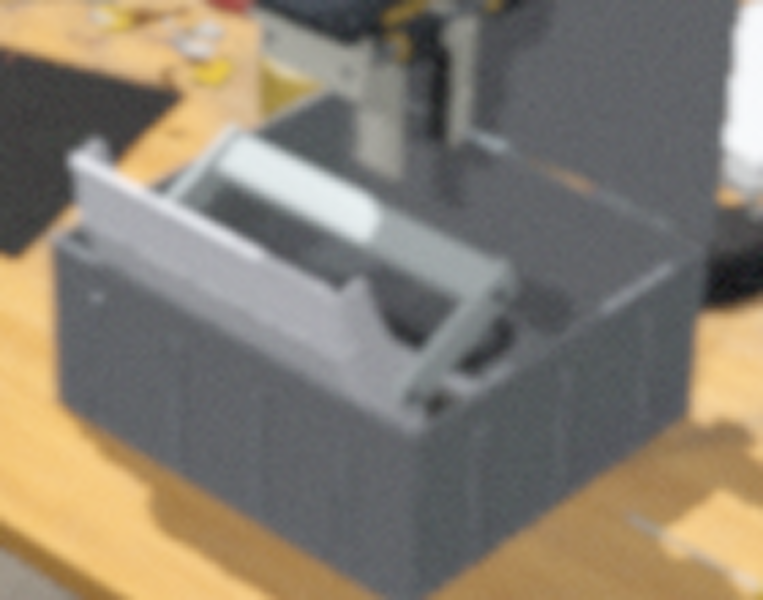

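Emit:
jog_arm(series=[[-0.14, [0, 0, -0.3], 0], [-0.14, [0, 0, -0.6], 0], [-0.14, [0, 0, -0.9], 0], [-0.14, [0, 0, -0.9], 0]])

```text
t: 21.1
position: [521.0, -206.3, 267.9]
eef_rot: [2.222, 2.204, 0.006]
wrist_force: [0.1, -0.3, 0.9]
width: 39.9
```

```bash
python3 look.py 17
```

```text
21.1 [ 521.  -206.3  267.9] -0.48 [ 0.1 -0.3  0.9] [-0.1   0.04 -0.03] 39.9 [-0.47 -0.01  1.5   0.    1.64 -0.46]
```

View pics/wrist17.png

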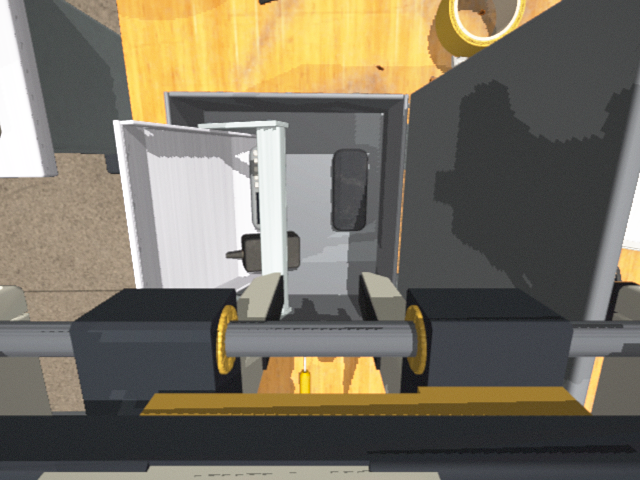

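```bash
python3 - <<'E'
import cv2
a=cv2.imread('pics/wrist17.png'); cv2.imwrite('pics/w17c.png',cv2.resize(a[80:320,100:420],(800,600),interpolation=cv2.INTER_CUBIC))
E
```

```text
(no output)
```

View pics/w17c.png

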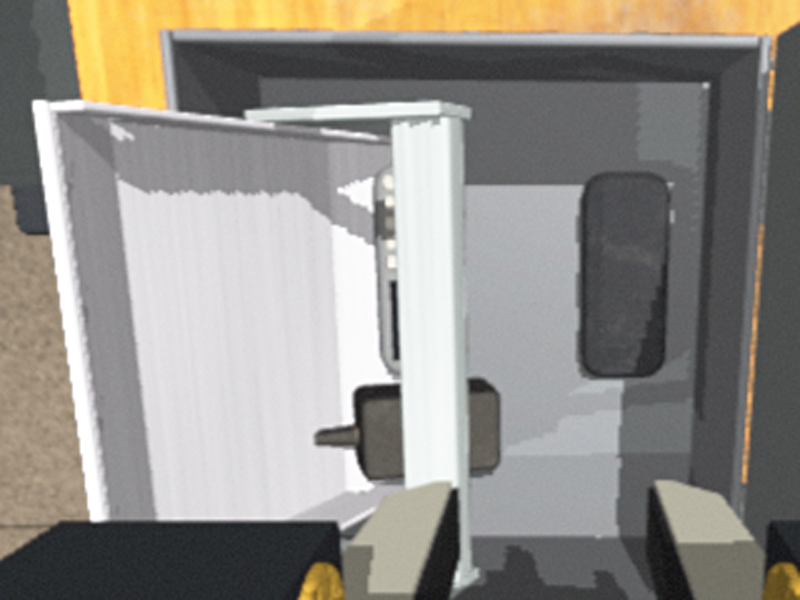

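```bash
cat >> fit.py <<'E'
def model(x,py,pt):
    th,px,pz=x; c,sn=np.cos(th),np.sin(th); u,z,e=pt
    return [px+u*c+z*sn, py+e, pz-u*sn+z*c]
def fit2(obs,s,w,py,x0):
    f=lambda x: np.concatenate([wpix(w,s,model(x,py,pt))-p for pt,p in obs])
    r=least_squares(f,x0); print('tilt',np.degrees(r.x[0]).round(1),'P',r.x[1:].round(1),'res',r.fun.round(1)); return r.x
E
python3 - <<'E'
from fit import *
s,R=tool(); w=arm.get_image('wrist'); q=lambda x,y:np.array((100+x*.4,80+y*.4))
# bar edges mid: bar top face edges near end
for py in [-205,-208]:
  for H in [13]:
    x=fit2([((-95,-81,99),q(36,103)),((-7,13,96),q(398,122)),((7,13,96),q(438,120)),((7,-13,93),q(465,118))],s,w,py,[.7,485,125])
    print([np.round((np.array(wpix(w,s,model(x,py,p)))-[100,80])/.4) for p in [(60,-96,97),(95,-81,99),(-60,-96,97)]])
    o=model(x,py,(95,-81,0)); i=model(x,py,(-95,-81,0)); print('lip in',np.round(o),'lip out',np.round(i))
E
```

```text
tilt 33.8 P [476.1 176.3] res [  4.7   0.5   5.8  -8.6   6.6  -6.7 -18.5   1. ]
[array([448., 131.]), array([531., 127.]), array([156., 119.])]
lip in [ 510. -205.   56.] lip out [ 352. -205.  162.]
tilt 28.4 P [480.  199.9] res [  3.6   2.8   4.1  -8.    7.3  -6.2 -16.2   2.2]
[array([475., 134.]), array([565., 129.]), array([163., 124.])]
lip in [ 525. -208.   83.] lip out [ 358. -208.  174.]
```

```bash
python3 - <<'E'
from fit import *
s,R=tool(); w=arm.get_image('wrist'); q=lambda x,y:np.array((100+x*.4,80+y*.4))
for py in [-205,-202]:
    x=fit2([((-95,-81,99),q(36,103)),((-7,-13,93),q(393,122)),((-7,13,96),q(438,118)),((7,13,96),q(468,118)),((-60,-96,97),q(115,125))],s,w,py,[.7,485,125])
    print([np.round((np.array(wpix(w,s,model(x,py,p)))-[100,80])/.4) for p in [(60,-96,97),(95,-81,99),(-60,-96,97)]])
    o=model(x,py,(95,-81,0)); i=model(x,py,(-95,-81,0)); print('lip in',np.round(o),'lip out',np.round(i))
E
```

```text
tilt 56.0 P [473.2 137.3] res [-0.4 -0.2 -2.1  2.7  1.5 -1.  -0.1  0.2  1.1 -2. ]
[array([363., 139.]), array([435., 137.]), array([118., 120.])]
lip in [ 459. -205.   13.] lip out [ 353. -205.  171.]
tilt 59.5 P [470.3 124.5] res [ 2.4 -3.3 -3.   0.4  0.9 -3.1 -1.7 -1.7  0.8 -4.8]
[array([349., 134.]), array([418., 133.]), array([117., 113.])]
lip in [ 449. -202.    2.] lip out [ 352. -202.  165.]
```

Emit:
jog_arm(series=[[0.15, [0, -0.32, 0], 0], [0.15, [0, -0.32, 0.2], 0], [0.15, [0, -0.32, 0.5], 0], [0.15, [0, -0.32, 0.8], 0], [0.15, [0, -0.32, 0.98], 0], [0.15, [0, -0.32, 0.98], 0]])

```text
t: 21.9
position: [465.2, -201.7, 105.4]
eef_rot: [-2.222, -2.204, 0.005]
wrist_force: [-0.9, -0.3, -0.1]
width: 53.5
```

Emit:
jog_arm(series=[[-1, [0, 0, 0], 0], [-1, [0, 0, 0], 0], [-1, [0, 0, 0], 0], [-1, [0, 0, 0], 0], [-1, [0, 0, 0], 0], [-1, [0, 0, 0], 0]], grip_force=40)

```text
t: 22.5
position: [476.4, -205.2, 116.1]
eef_rot: [2.222, 2.204, 0.012]
wrist_force: [25.6, 2.8, 5.7]
width: 10.4
```

```bash
python3 look.py 18
```

```text
22.5 [ 476.4 -205.2  116.1] -0.45 [25.6  2.8  5.7] [ 0.4  -4.67  0.02] 10.4 [-0.51 -0.06  1.82  0.    1.36 -0.5 ]
```

View pics/wrist18.png

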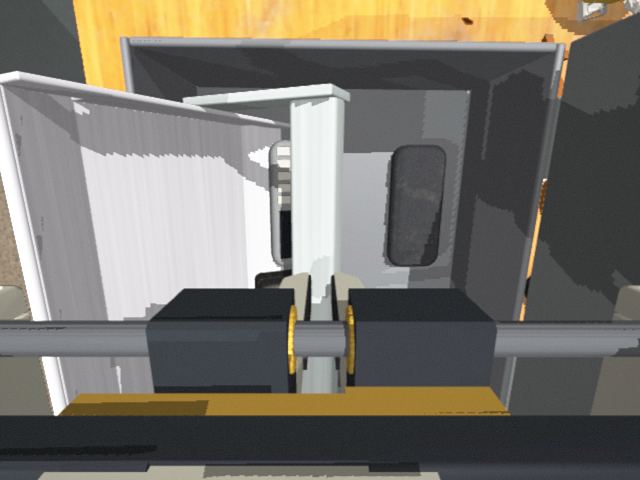

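Emit:
jog_arm(series=[[0.15, [0, 0, 0], 0], [0.15, [0, 0, 0], 0], [0.15, [0, 0, 0], 0], [0.15, [0, 0, 0.06], 0], [0.15, [0, 0, 0.12], 0], [0.15, [0, 0, 0.15], 0], [0.15, [0, 0, 0.15], 0]])

```text
t: 23.3
position: [468.5, -203.7, 87.9]
eef_rot: [-2.228, -2.21, 0.002]
wrist_force: [0.1, 0.9, 0.3]
width: 52.4
```

Emit:
jog_arm(series=[[-1, [0, 0, 0], 0], [-1, [0, 0, 0], 0], [-1, [0, 0, 0], 0], [-1, [0, 0, 0], 0], [-1, [0, 0, 0], 0], [-1, [0, 0, 0], 0]], grip_force=40)

```text
t: 23.9
position: [473.7, -204.7, 91.8]
eef_rot: [2.226, 2.208, 0.007]
wrist_force: [12.1, 1.4, -0.4]
width: 26.8
```

```bash
python3 look.py 19
```

```text
23.9 [ 473.7 -204.7   91.8] -0.45 [12.1  1.4 -0.4] [ 0.12 -2.07 -0.01] 26.8 [-0.51 -0.03  1.85  0.    1.32 -0.5 ]
```

View pics/wrist19.png

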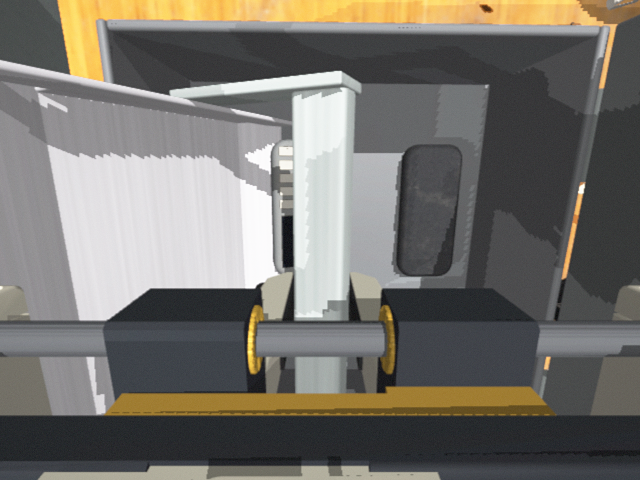

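Emit:
jog_arm(series=[[-1, [0, 0, -0.05], 0], [-1, [0, 0, -0.12], 0], [-1, [0, 0, -0.2], 0], [-1, [0, 0, -0.3], 0], [-1, [0, 0, -0.38], 0], [-1, [0, 0, -0.42], 0]])

```text
t: 24.6
position: [471.0, -204.9, 155.2]
eef_rot: [2.229, 2.21, 0.001]
wrist_force: [0.6, 0.5, -1.9]
width: 27.3
```

```bash
python3 look.py 20
```

```text
24.6 [ 471.  -204.9  155.2] -0.48 [ 0.6  0.5 -1.9] [-0.07  0.    0.  ] 27.3 [-0.51 -0.09  1.78 -0.    1.45 -0.5 ]
```

View pics/wrist20.png

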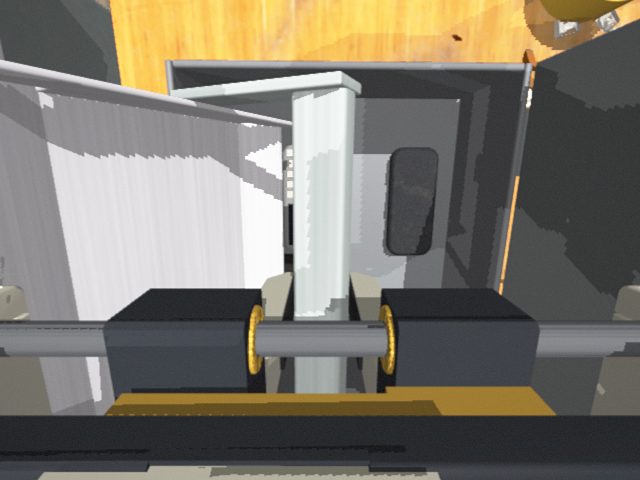

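View pics/sc20.png

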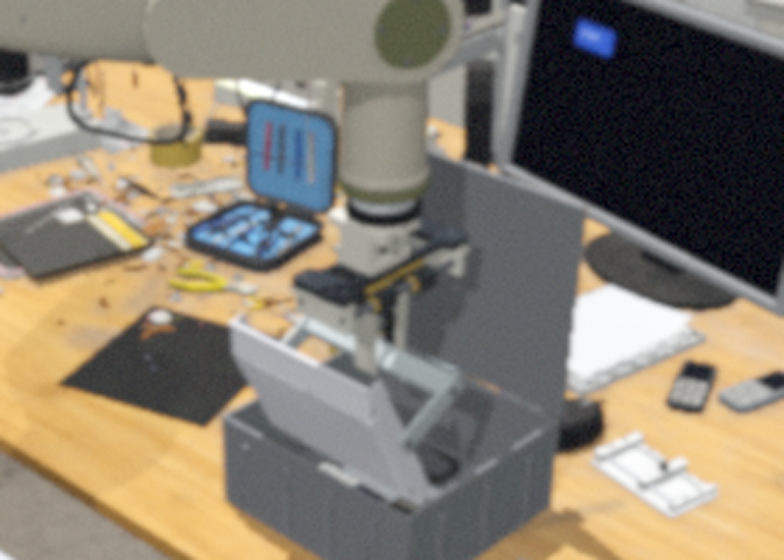

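Emit:
jog_arm(series=[[-1, [0, 0, -0.2], 0], [-1, [0, 0, -0.45], 0], [-1, [0, 0, -0.6], 0], [-1, [0, -0.3, -0.7], 0], [-1, [0, -0.5, -0.7], 0], [-1, [0, -0.5, -0.7], 0]])

```text
t: 25.3
position: [392.9, -203.8, 257.9]
eef_rot: [-2.232, -2.211, 0.001]
wrist_force: [0.3, -0.3, -1.5]
width: 26.8
```

```bash
python3 look.py 21; python3 - <<'E'
from h import *
im=arm.get_image('top')
cv2.imwrite('pics/tp21.png',cv2.resize(im['img'][160:330,310:510,::-1],(700,595),interpolation=cv2.INTER_CUBIC))
E
```

```text
25.3 [ 392.9 -203.8  257.9] -0.55 [ 0.3 -0.3 -1.5] [-0.1  -0.07 -0.04] 26.8 [-0.59 -0.32  1.8  -0.    1.67 -0.58]
```

View pics/wrist21.png

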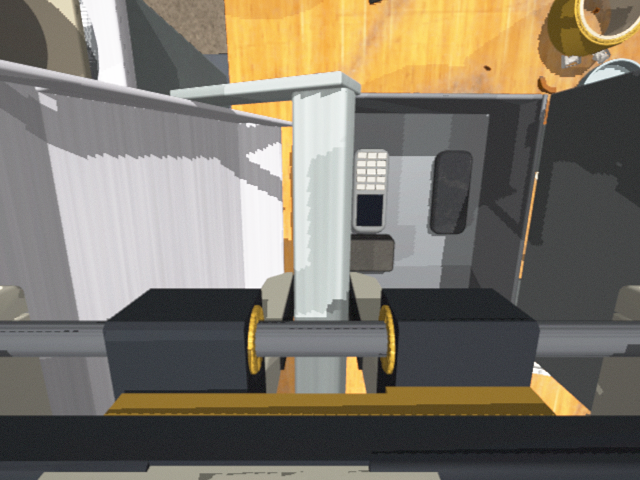

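View pics/tp21.png

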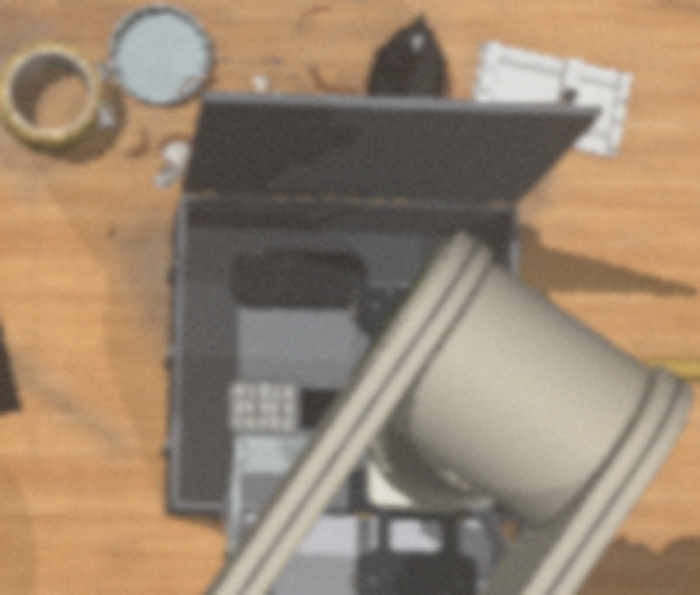

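Emit:
jog_arm(series=[[-1, [0.2, 0, 0], 0], [-1, [0.45, 0.05, 0], 0], [-1, [0.72, 0.15, 0], 0.03], [-1, [0.98, 0.3, 0], 0.06], [-1, [0.98, 0.4, 0], 0.1], [-1, [0.98, 0.45, 0], 0.14], [-1, [0.98, 0.45, 0], 0.18]])

```text
t: 26.15
position: [465.0, -56.1, 256.8]
eef_rot: [-2.76, -1.498, 0.002]
wrist_force: [-0.1, -0.2, -1.2]
width: 26.8
```

```bash
python3 - <<'E'
from h import *
s,R=tool(); print(s['t'],s['position'],yaw(R),s['wrist_force'],s['width']); print(plan([527,174,258]), (yaw(R)+74.5)/180)
E
```

```text
26.15 [465.01434756 -56.14720109 256.76690918] -33.038269065692 [-0.14803351 -0.22903437 -1.15090852] 26.8247251001336
[ 1.512 -0.49  -0.008] 0.23034294963504445
```

Emit:
jog_arm(series=[[-1, [0.25, -0.08, 0], 0.04], [-1, [0.5, -0.16, 0], 0.08], [-1, [0.75, -0.24, 0], 0.12], [-1, [0.98, -0.32, 0], 0.16], [-1, [0.98, -0.32, 0], 0.2], [-1, [0.98, -0.32, 0], 0.23]])

```text
t: 26.75
position: [503.5, 94.2, 256.6]
eef_rot: [-3.112, -0.427, 0.003]
wrist_force: [1.4, -0.2, -2.0]
width: 27.3
```

```bash
python3 - <<'E'
from h import *
s,R=tool(); print(s['t'],s['position'],yaw(R),s['wrist_force'],s['width']); print(plan([527,174,258]), (yaw(R)+74.5)/180)
E
```

```text
26.75 [503.54090922  94.23139015 256.59913903] -74.3790220024978 [ 1.36418633 -0.19621735 -1.99469684] 27.34836117962667
[ 0.294 -0.47  -0.01 ] 0.0006720999861233028
```

Emit:
jog_arm(series=[[-1, [0.15, -0.24, 0], 0], [-1, [0.294, -0.47, 0.1], 0], [-1, [0.294, -0.47, 0.35], 0], [-1, [0.294, -0.47, 0.6], 0], [-1, [0.294, -0.47, 0.8], 0], [-1, [0.294, -0.47, 0.9], 0], [-1, [0.294, -0.47, 0.9], 0]])

```text
t: 27.45
position: [524.6, 172.0, 119.5]
eef_rot: [3.111, 0.431, -0.009]
wrist_force: [-0.8, -0.2, -1.2]
width: 26.9
```

```bash
python3 - <<'E'
from h import *
s,R=tool(); print(s['t'],s['position'],yaw(R),s['wrist_force'],s['width'])
im=arm.get_image('scene'); w=arm.get_image('wrist'); save(w,'wrist22')
cv2.imwrite('pics/sc22.png',cv2.resize(im['img'][140:300,190:400,::-1],(787,600),interpolation=cv2.INTER_CUBIC))
E
```

```text
27.45 [524.64121649 172.02484346 119.51678414] -74.2440473868363 [-0.75103739 -0.21203154 -1.15022136] 26.922227601403314
```

View pics/sc22.png

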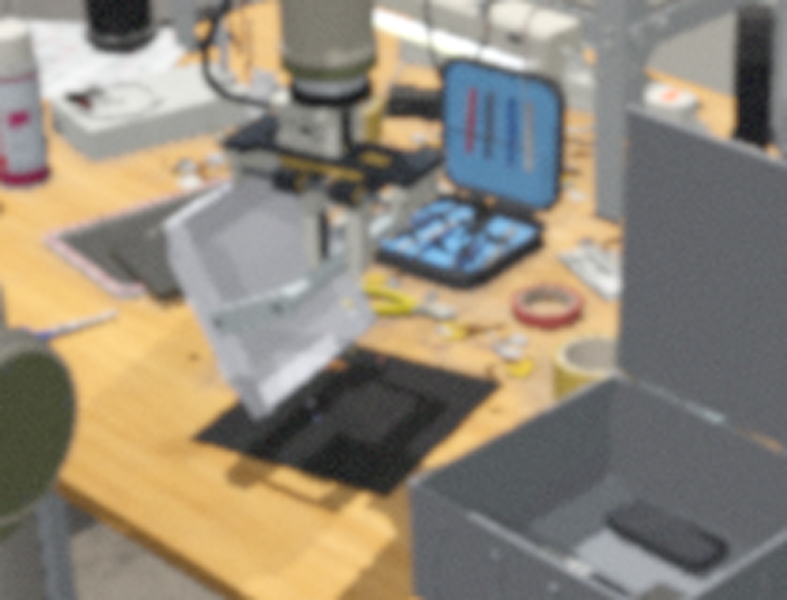

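View pics/wrist22.png

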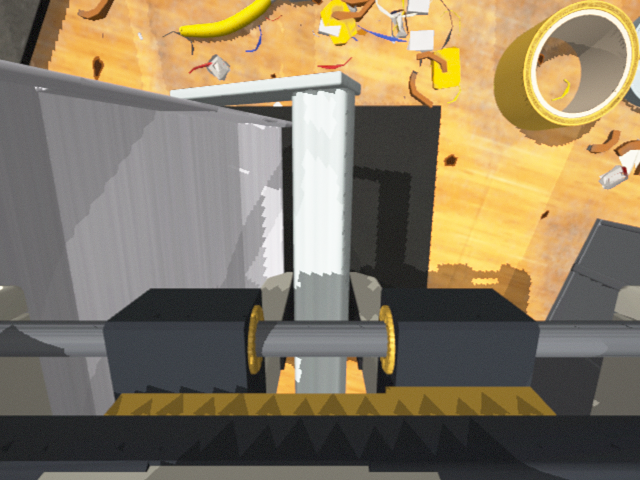

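```bash
python3 - <<'E'
import cv2
a=cv2.imread('pics/wrist22.png'); cv2.imwrite('pics/w22c.png',cv2.resize(a[50:300,0:400],(800,500),interpolation=cv2.INTER_CUBIC))
E
```

```text
(no output)
```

View pics/w22c.png

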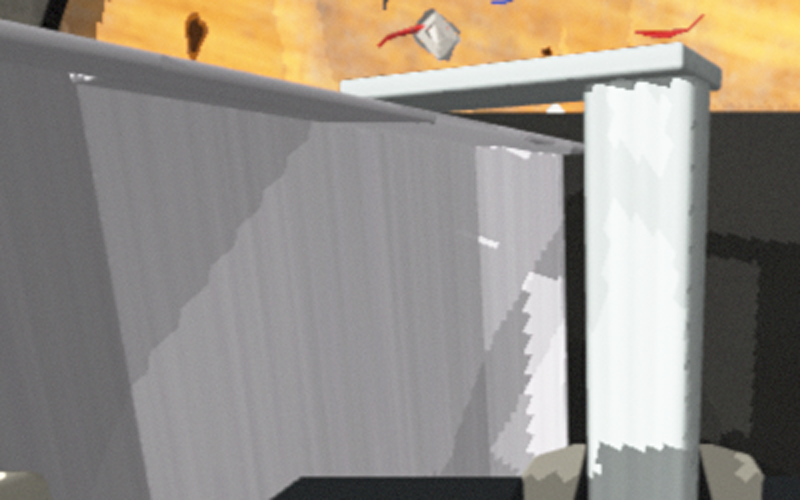

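```bash
cat >> fit.py <<'E'
def tpix(w,t):
    M=np.linalg.inv(w['mount']); c=M[:3,:3]@np.asarray(t,float)+M[:3,3]; q=w['mtx']@c; return q[:2]/q[2]
def fitT(obs,w,x0=(1.,0,-30,0)):
    def m(x,pt):
        th,pu,ph,pe=x; c,sn=np.cos(th),np.sin(th); u,z,e=pt
        return [pe+e, pu+u*c+z*sn, -(ph-u*sn+z*c)]
    f=lambda x: np.concatenate([tpix(w,m(x,pt))-p for pt,p in obs])
    r=least_squares(f,[x0[0],x0[1],-x0[2],x0[3]])
    print('tilt',np.degrees(r.x[0]).round(1),'u,h above TCP,e',r.x[1:].round(1),'res',r.fun.round(1)); return r.x
E
python3 - <<'E'
from fit import *
w=arm.get_image('wrist'); q=lambda x,y:np.array((x*.5,50+y*.5))
fitT([((-7,-13,93),q(586,90)),((-7,13,96),q(685,80)),((7,13,96),q(712,85)),((95,-81,96),q(572,152)),((60,-96,95),q(478,148)),((-60,-96,95),q(75,80))],w)
E
```

```text
tilt 63.1 u,h above TCP,e [ 0.2 39.7 -2.2] res [-4.7  5.3  2.3 -3.2  1.6  0.6 -1.5 -2.4  0.7 -2.6  0.8  0.5]
```

Emit:
jog_arm(series=[[-1, [0, 0, 0.05], 0], [-1, [0, 0, 0.1], 0], [-1, [0, 0, 0.13], 0], [-1, [0, 0, 0.13], 0]])

```text
t: 28.0
position: [525.9, 171.9, 102.3]
eef_rot: [3.112, 0.43, -0.002]
wrist_force: [0.1, -0.5, -1.3]
width: 27.1
```

Emit:
jog_arm(series=[[-1, [0, 0, 0], 0], [-1, [0, 0, 0], 0], [-1, [0, 0, 0], 0], [-1, [0, 0, 0], 0]], grip_force=4)

```text
t: 28.4
position: [527.0, 172.2, 103.9]
eef_rot: [-3.112, -0.43, -0.001]
wrist_force: [0.6, 0.0, -0.2]
width: 2.3
```

```bash
cat > look2.py <<'E'
from h import *
import sys
n=sys.argv[1]
s,R=tool(); print(s['t'],s['position'].round(1),yaw(R).round(1),s['wrist_force'].round(1),s['ft_torque'].round(2),round(s['width'],1))
im=arm.get_image('scene'); w=arm.get_image('wrist'); save(w,'wrist'+n)
cv2.imwrite('pics/sc%s.png'%n,cv2.resize(im['img'][140:300,190:400,::-1],(787,600),interpolation=cv2.INTER_CUBIC))
E
python3 look2.py 23
```

```text
28.4 [527.  172.2 103.9] -74.3 [ 0.6  0.  -0.2] [-0.04  0.18  0.01] 2.3
```

View pics/wrist23.png

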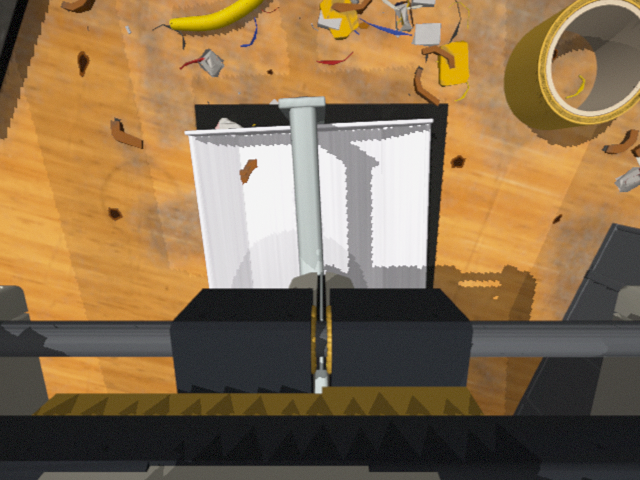

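View pics/sc23.png

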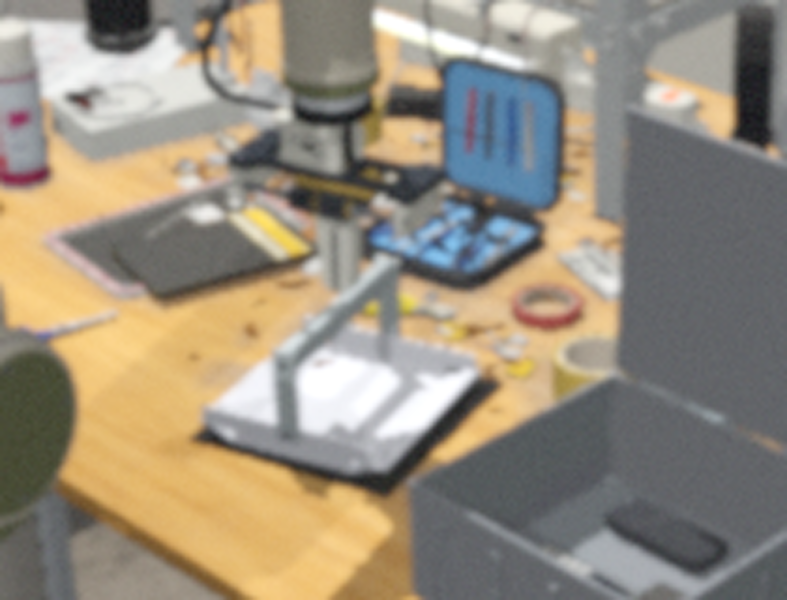

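Emit:
jog_arm(series=[[-1, [0, 0, -0.3], 0], [-1, [0, 0, -0.6], 0], [-1, [0, 0, -0.9], 0], [-1, [0, 0, -0.9], 0]])

```text
t: 28.9
position: [530.4, 172.9, 247.0]
eef_rot: [-3.111, -0.43, -0.02]
wrist_force: [0.2, 0.7, 0.6]
width: 0.4
```

```bash
python3 look2.py 24; python3 - <<'E'
from h import *
im=arm.get_image('top')
cv2.imwrite('pics/tp24.png',cv2.resize(im['img'][195:300,215:325,::-1],None,fx=5.5,fy=5.5,interpolation=cv2.INTER_CUBIC))
E
```

```text
28.9 [530.4 172.9 247. ] -74.3 [0.2 0.7 0.6] [-0.03  0.15 -0.02] 0.4
```

View pics/wrist24.png

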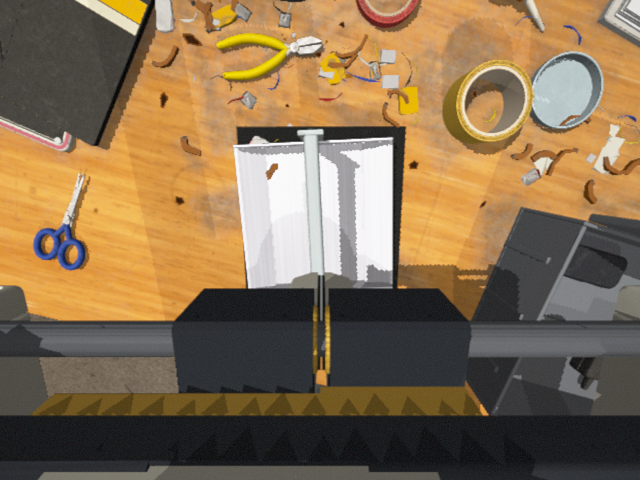

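View pics/sc24.png

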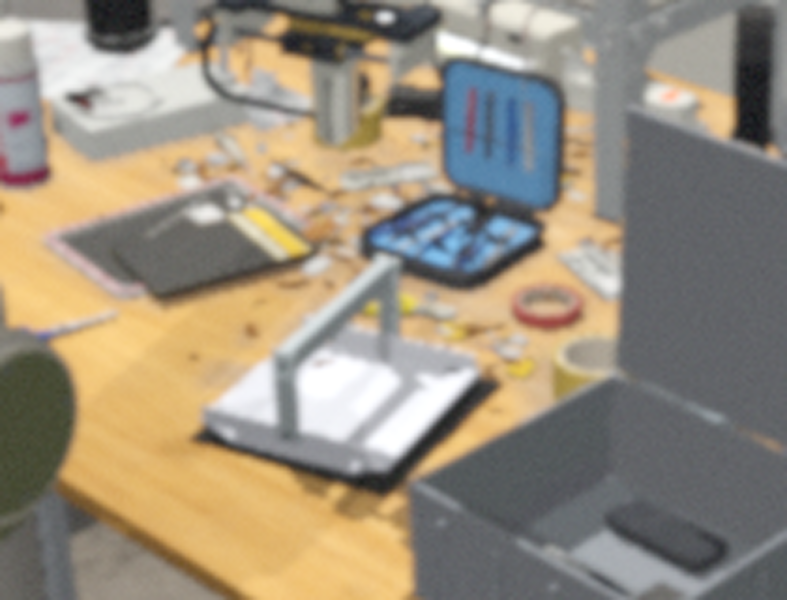

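View pics/tp24.png

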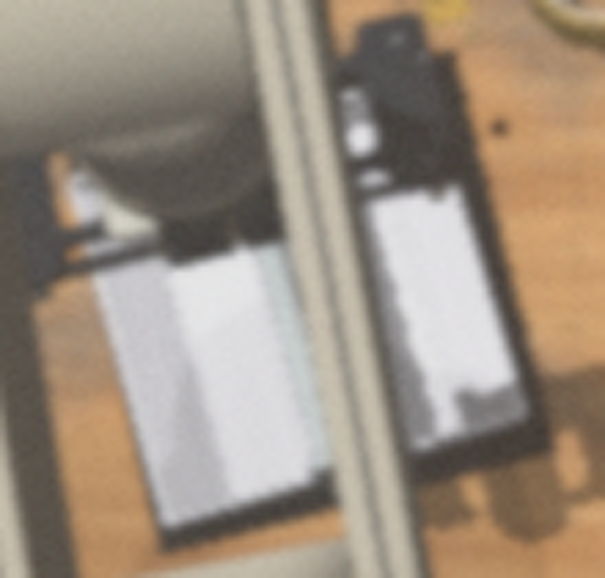

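```bash
python3 - <<'E'
from h import *
im=arm.get_image('top'); print('obs', (310+205/3.5,160+97/3.5),(310+600/3.5,160+110/3.5))
for f in [1.5,1.57,1.65,1.75,1.85]:
    print(f,[pix(im,[606-240*np.cos(f)+8*np.sin(f)*0,y,110.5+240*np.sin(f)]).round(1) for y in (-76,-335)])
s,R=tool(); print(s['position'],s['joint_pos'].round(2), yaw(R))
E
```

```text
obs (368.57142857142856, 187.71428571428572) (481.42857142857144, 191.42857142857142)
1.5 [array([367., 201.]), array([482.1, 203.2])]
1.57 [array([367.1, 193.7]), array([481.9, 195.9])]
1.65 [array([367.1, 185.6]), array([481.6, 187.8])]
1.75 [array([367.1, 175.8]), array([480.9, 178. ])]
1.85 [array([367. , 166.7]), array([479.9, 168.8])]
[525.99351388 171.90496417 237.01253223] [ 0.22 -0.01  1.55 -0.    1.6   1.52] -74.27320292727423
```

Emit:
jog_arm(series=[[-1, [0.1, 0.1, -0.3], 0], [-1, [0.4, 0.4, -0.55], 0], [-1, [0.65, 0.7, -0.55], 0], [-1, [0.85, 0.98, -0.55], 0], [-1, [0.85, 0.98, -0.55], 0], [-1, [0.85, 0.98, -0.55], 0], [-1, [0.85, 0.98, -0.55], 0]])

```text
t: 29.8
position: [688.7, 64.5, 317.5]
eef_rot: [-3.111, -0.428, 0.008]
wrist_force: [-0.8, 1.1, 0.5]
width: 0.8
```

```bash
python3 - <<'E'
from h import *
s,R=tool(); print(s['t'],s['position'],yaw(R),s['joint_pos'].round(2)); print(plan([690,-140,310]),plan([690,-60,310]))
im=arm.get_image('scene'); save(im,'sc25')
E
```

```text
29.8 [688.70400403  64.53187037 317.4983876 ] -74.34346466998372 [0.02 0.38 0.97 0.   1.79 1.32]
[-0.359  1.315  0.05 ] [-0.215  0.802  0.05 ]
```

View pics/sc25.png

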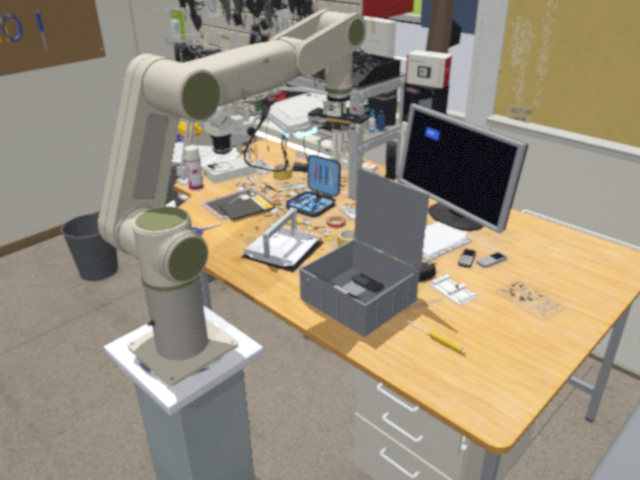

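Emit:
jog_arm(series=[[-1, [-0.05, 0.25, 0], 0], [-1, [-0.12, 0.5, 0.03], 0], [-1, [-0.18, 0.75, 0.05], 0], [-1, [-0.24, 0.98, 0.05], 0], [-1, [-0.24, 0.98, 0.05], 0], [-1, [-0.24, 0.98, 0.05], 0]])

```text
t: 30.45
position: [693.7, -85.7, 313.4]
eef_rot: [-3.112, -0.429, 0.0]
wrist_force: [-0.6, -0.2, 1.2]
width: 0.7
```

```bash
python3 - <<'E'
from h import *
s,R=tool(); print(s['t'],s['position'],yaw(R),s['joint_pos'].round(2),s['wrist_force'].round(1))
p0=s['position']; Y=-140
print(plan([680,Y,305]))
w=arm.get_image('wrist'); save(w,'wrist26')
E
```

```text
30.45 [693.69625359 -85.65032781 313.40192423] -74.29354664546106 [-0.2   0.4   0.96  0.    1.79  1.1 ] [-0.6 -0.2  1.2]
[-0.186  0.324  0.056]
```

View pics/wrist26.png

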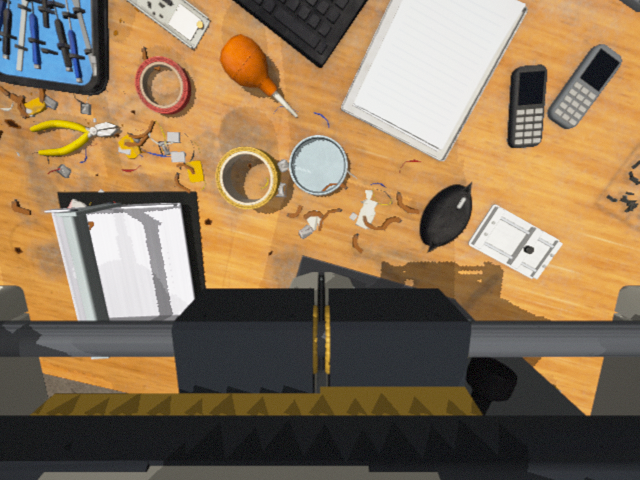

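Emit:
jog_arm(series=[[-1, [-0.15, 0.08, 0.03], 0], [-1, [-0.3, 0.17, 0.06], 0], [-1, [-0.443, 0.251, 0.076], 0], [-1, [-0.443, 0.251, 0.076], 0]])

```text
t: 30.9
position: [639.2, -140.2, 302.3]
eef_rot: [3.112, 0.43, -0.0]
wrist_force: [0.9, -0.1, -0.2]
width: 0.5
```

Emit:
jog_arm(series=[[-1, [-0.09, -0.025, 0.01], 0], [-1, [-0.176, -0.05, 0.013], 0], [-1, [-0.27, -0.076, 0.02], 0], [-1, [-0.359, -0.101, 0.033], 0], [-1, [-0.45, -0.127, 0.055], 0], [-1, [-0.539, -0.152, 0.08], 0], [-1, [-0.63, -0.177, 0.115], 0], [-1, [-0.712, -0.2, 0.153], 0], [-1, [-0.8, -0.224, 0.2], 0], [-1, [-0.875, -0.246, 0.253], 0]])

```text
t: 31.9
position: [504.8, -138.4, 264.8]
eef_rot: [3.111, 0.434, 0.003]
wrist_force: [0.8, 0.2, 1.3]
width: 0.6
```

```bash
python3 look.py 27
```

```text
31.9 [ 504.8 -138.4  264.8] -74.12 [0.8 0.2 1.3] [ 0.02  0.07 -0.01] 0.6 [-0.37 -0.1   1.59  0.    1.65  0.93]
```

View pics/sc27.png

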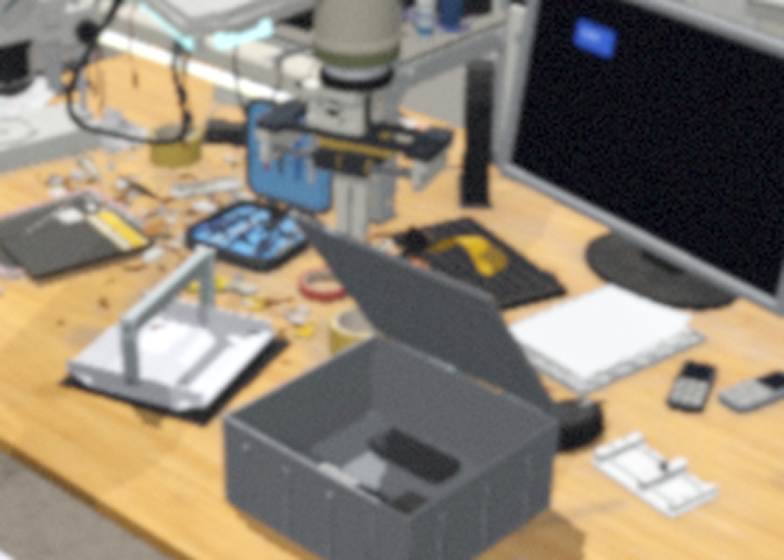

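Lid is at about 50° and following the finger. I'll keep going.

Emit:
jog_arm(series=[[-1, [-0.074, -0.021, 0.062], 0], [-1, [-0.148, -0.042, 0.124], 0], [-1, [-0.21, -0.06, 0.195], 0], [-1, [-0.28, -0.079, 0.267], 0], [-1, [-0.33, -0.093, 0.345], 0], [-1, [-0.385, -0.108, 0.427], 0], [-1, [-0.43, -0.12, 0.51], 0], [-1, [-0.468, -0.132, 0.6], 0], [-1, [-0.5, -0.14, 0.7], 0], [-1, [-0.53, -0.149, 0.787], 0]])

```text
t: 33.0
position: [422.5, -139.7, 146.0]
eef_rot: [3.112, 0.432, 0.002]
wrist_force: [0.8, 0.0, 0.1]
width: 0.1
```

Emit:
jog_arm(series=[[-1, [-0.01, -0.003, 0.06], 0], [-1, [-0.02, -0.006, 0.11], 0], [-1, [-0.02, -0.006, 0.15], 0], [-1, [-0.02, -0.006, 0.175], 0], [-1, [-0.02, -0.006, 0.185], 0]])

```text
t: 33.5
position: [418.6, -140.4, 118.0]
eef_rot: [-3.112, -0.43, 0.0]
wrist_force: [-0.6, -0.2, 1.0]
width: 0.6
```

```bash
python3 look.py 28
```

```text
33.5 [ 418.6 -140.4  118. ] -74.28 [-0.6 -0.2  1. ] [ 0.    0.23 -0.05] 0.6 [-0.44 -0.26  2.   -0.    1.4   0.86]
```

View pics/sc28.png

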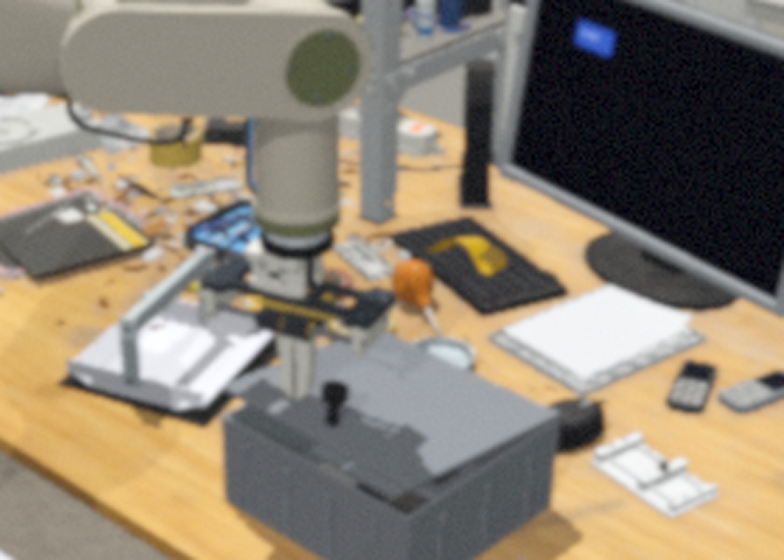

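Emit:
jog_arm(series=[[-1, [0, 0, 0.015], 0], [-1, [0, 0, 0.03], 0], [-1, [0, 0, 0.03], 0]])

```text
t: 33.9
position: [418.5, -140.4, 113.5]
eef_rot: [-3.112, -0.43, -0.0]
wrist_force: [0.8, -0.9, -0.2]
width: 0.8
```

Emit:
jog_arm(series=[[-1, [0, 0, 0.02], 0], [-1, [0, 0, 0.03], 0], [-1, [0, 0, 0.03], 0]])

```text
t: 34.2
position: [418.4, -140.4, 108.9]
eef_rot: [-3.112, -0.43, 0.0]
wrist_force: [0.8, -0.5, -0.2]
width: 0.3
```

```bash
python3 look.py 29; python3 - <<'E'
from h import *
im=arm.get_image('scene')
cv2.imwrite('pics/sc29b.png',cv2.resize(im['img'][215:325,290:430,::-1],(763,600),interpolation=cv2.INTER_CUBIC))
E
```

```text
34.2 [ 418.4 -140.4  108.9] -74.27 [ 0.8 -0.5 -0.2] [-0.    0.12  0.  ] 0.3 [-0.44 -0.26  2.02 -0.    1.38  0.86]
```

View pics/sc29b.png

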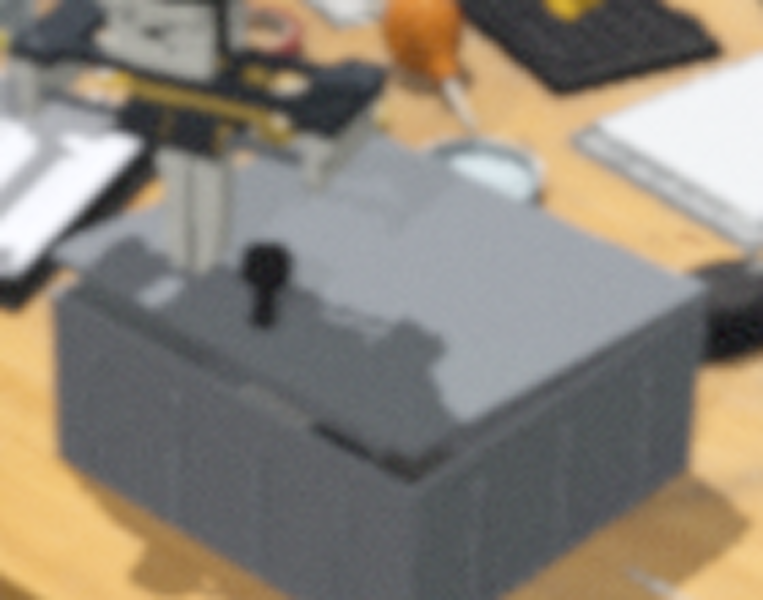

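View pics/wrist29.png

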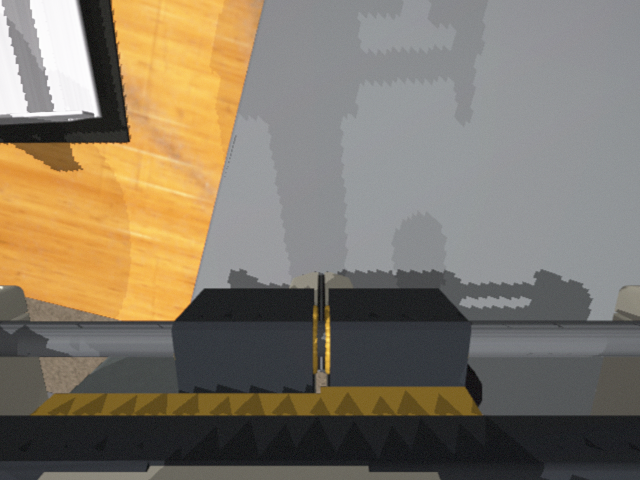

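```bash
python3 - <<'E'
from h import *
im=arm.get_image('scene'); s,R=tool()
f=lambda X: ((pix(im,X)-[290,215])*5.45).round(0)
print('tcp',f(s['position']))
print('rim FL,FR',f([367,-72,110]),f([366,-332,110]),'BR',f([604,-336,110]))
for a in [0,.05,.1,.15,.2]:
    print(a,[f([605-240*np.cos(a),y,110.5+240*np.sin(a)]) for y in (-74,-334)], 'top TCPspot z',110.5+187*np.sin(a)+8*np.cos(a))
E
```

```text
tcp [197. 298.]
rim FL,FR [ 39. 287.] [407. 488.] BR [702. 296.]
0 [array([ 39., 289.]), array([409., 490.])] top TCPspot z 118.5
0.05 [array([ 38., 270.]), array([410., 470.])] top TCPspot z 127.83610673677657
0.1 [array([ 39., 250.]), array([412., 449.])] top TCPspot z 137.12888223518107
0.15 [array([ 40., 231.]), array([415., 427.])] top TCPspot z 146.3550993960514
0.2 [array([ 42., 210.]), array([418., 405.])] top TCPspot z 155.4916974814064
```

Emit:
jog_arm(series=[[-1, [0, 0, -0.2], 0], [-1, [0, 0, -0.4], 0], [-1, [0, 0, -0.6], 0], [-1, [0, 0, -0.6], 0]])

```text
t: 34.8
position: [421.0, -141.5, 204.1]
eef_rot: [3.108, 0.429, 0.01]
wrist_force: [0.1, 0.1, 0.1]
width: 0.4
```

```bash
python3 look.py 30; python3 - <<'E'
from h import *
im=arm.get_image('scene')
cv2.imwrite('pics/sc30b.png',cv2.resize(im['img'][215:325,290:430,::-1],(763,600),interpolation=cv2.INTER_CUBIC))
E
```

```text
34.8 [ 421.  -141.5  204.1] -74.27 [0.1 0.1 0.1] [-0.02  0.16 -0.04] 0.4 [-0.44 -0.32  1.89  0.    1.56  0.86]
```

View pics/sc30b.png

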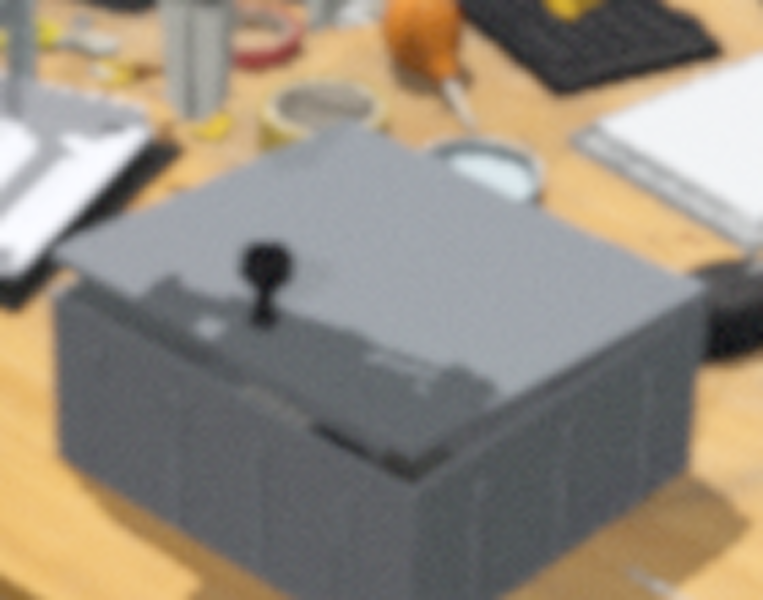

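View pics/wrist30.png

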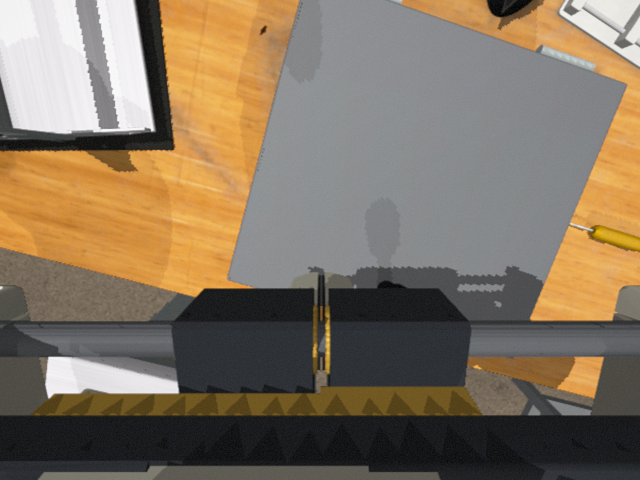

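Emit:
jog_arm(series=[[-1, [0, 0, 0.2], 0], [-1, [0, 0, 0.4], 0], [-1, [0, 0, 0.55], 0], [-1, [0, 0, 0.63], 0], [-1, [0, 0, 0.66], 0], [-1, [0, 0, 0.66], 0]])

```text
t: 35.55
position: [418.1, -140.2, 99.6]
eef_rot: [-3.111, -0.43, 0.002]
wrist_force: [-0.2, -0.2, 0.6]
width: 0.7
```

```bash
python3 look.py 31; python3 - <<'E'
from h import *
im=arm.get_image('scene')
cv2.imwrite('pics/sc31b.png',cv2.resize(im['img'][215:325,290:430,::-1],(763,600),interpolation=cv2.INTER_CUBIC))
E
```

```text
35.55 [ 418.1 -140.2   99.6] -74.27 [-0.2 -0.2  0.6] [-0.02  0.18 -0.03] 0.7 [-0.44 -0.25  2.02 -0.    1.37  0.86]
```

View pics/sc31b.png

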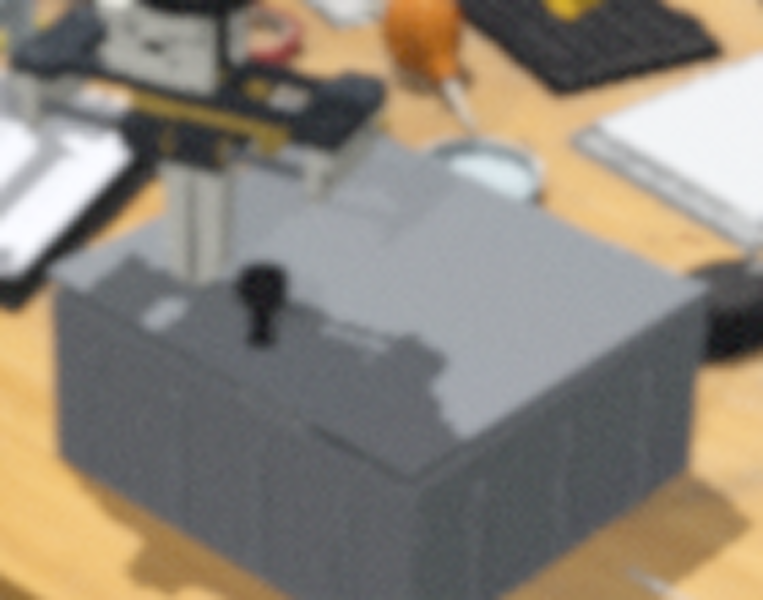

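Emit:
jog_arm(series=[[-1, [0, 0, 0.015], 0], [-1, [0, 0, 0.03], 0], [-1, [0, 0, 0.04], 0], [-1, [0, 0, 0.04], 0]])

```text
t: 36.1
position: [418.5, -140.4, 94.1]
eef_rot: [-3.112, -0.43, 0.0]
wrist_force: [-0.2, -0.4, 0.5]
width: 0.1
```

Emit:
jog_arm(series=[[-1, [0, 0, 0.01], 0], [-1, [0, 0, 0.02], 0], [-1, [0, 0, 0.02], 0]])

```text
t: 36.4
position: [418.6, -140.4, 93.5]
eef_rot: [3.112, 0.43, -0.0]
wrist_force: [-10.9, 4.6, 22.1]
width: 0.9
```

Emit:
jog_arm(series=[[-1, [0, 0, -0.02], 0], [-1, [0, 0, -0.1], 0], [-1, [0, 0, -0.4], 0], [-1, [0, 0, -0.7], 0], [-1, [0, 0, -1.0], 0], [-1, [0, 0, -1.0], 0]])

```text
t: 37.0
position: [421.7, -141.9, 249.2]
eef_rot: [3.106, 0.429, 0.016]
wrist_force: [-0.3, -0.7, -0.8]
width: 0.6
```

Emit:
jog_arm(series=[[-1, [-0.1, 0.3, -0.3], 0], [-1, [-0.2, 0.6, -0.5], 0], [-1, [-0.3, 0.95, -0.6], 0], [-1, [-0.3, 0.95, -0.6], 0], [-1, [-0.3, 0.95, -0.6], 0]])

```text
t: 37.5
position: [413.5, -292.9, 332.3]
eef_rot: [3.111, 0.424, 0.001]
wrist_force: [-0.2, 0.8, -0.1]
width: 0.3
```

```bash
python3 - <<'E'
from h import *
s,R=tool(); print(s['t'],s['position'],s['wrist_force'])
im=arm.get_image('scene')
cv2.imwrite('pics/sc32.png',cv2.resize(im['img'][175:325,220:430,::-1],(800,571),interpolation=cv2.INTER_CUBIC))
cv2.imwrite('pics/sc32b.png',cv2.resize(im['img'][215:325,290:430,::-1],(763,600),interpolation=cv2.INTER_CUBIC))
t=arm.get_image('top'); save(t,'tp32')
cv2.imwrite('pics/tp32b.png',cv2.resize(t['img'][195:300,215:325,::-1],None,fx=5.5,fy=5.5,interpolation=cv2.INTER_CUBIC))
for n in ['packing_tape','scissors','driver_long']:
    r=arm.trace('top',n)[0]; ys,xs=np.nonzero(r['mask']); print(n,r['rect'],ray(t,xs.mean(),ys.mean(),0).round(0))
E
```

```text
37.5 [ 413.54430689 -292.91046272  332.27872487] [-0.16917535  0.83155855 -0.10340416]
packing_tape [311.8, 172.1, 336.3, 206.8] [713.  27.   0.]
scissors [140.9, 262.0, 166.0, 304.7] [404. 503.   0.]Traceback (most recent call last):
  File "<stdin>", line 9, in <module>
IndexError: list index out of range
```

View pics/sc32.png

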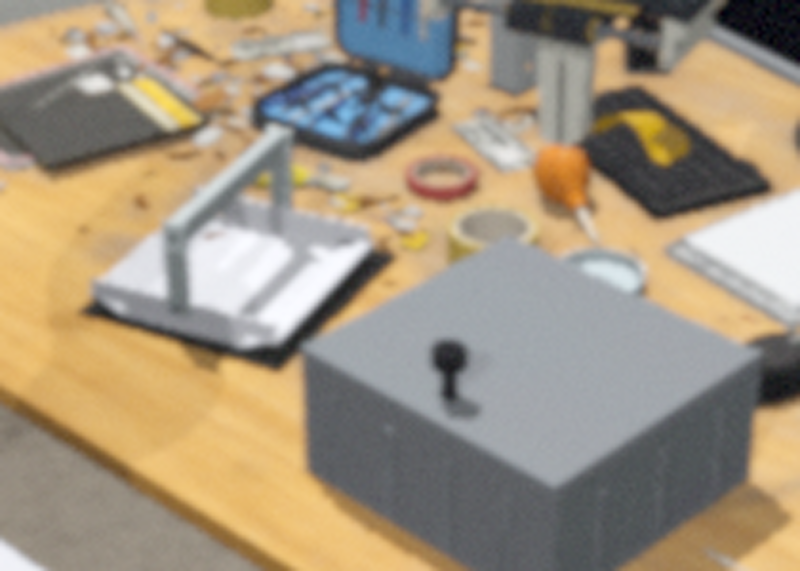

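View pics/sc32b.png

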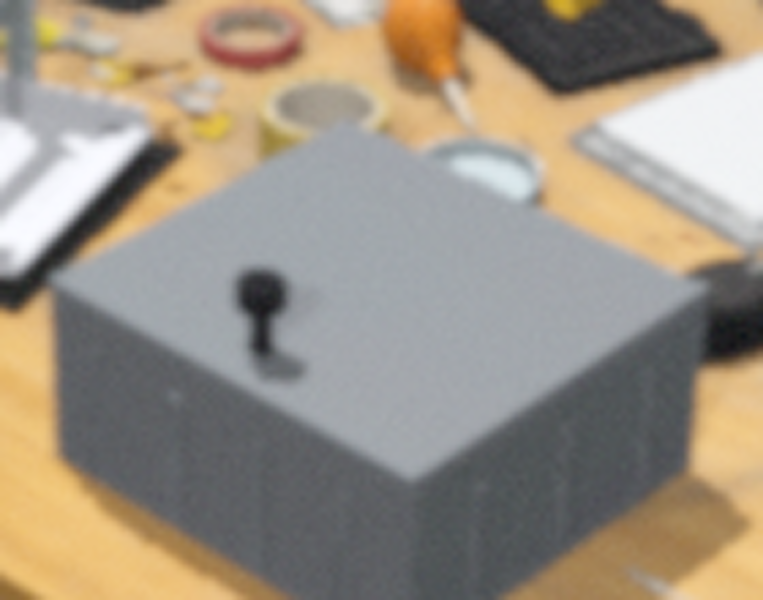

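View pics/tp32b.png

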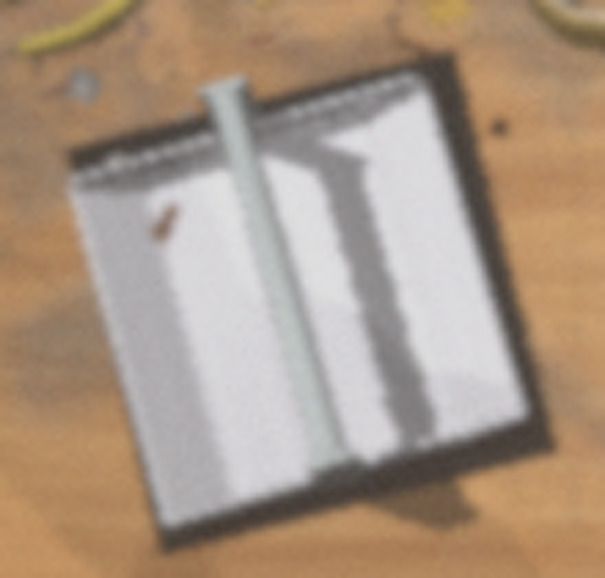

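View pics/tp32.png

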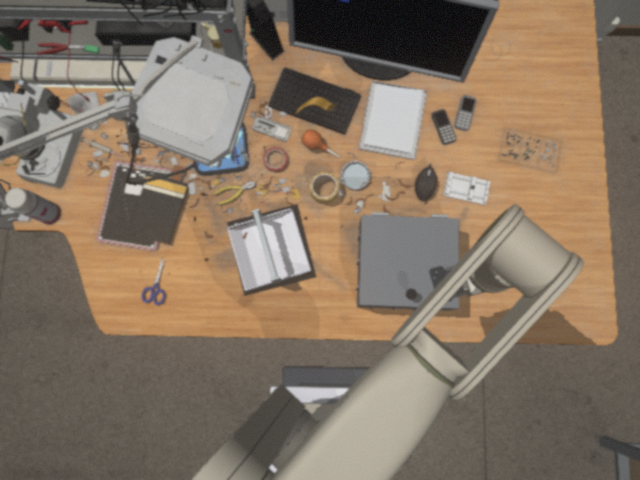

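```bash
python3 - <<'E'
from h import *
t=arm.get_image('top')
b=[ray(t,215+u/5.5,195+v/5.5,115)[:2] for u,v in [(225,84),(337,465)]]; print((b[0]+b[1])/2)
im=arm.get_image('scene'); r=arm.trace('scene','driver_long'); print(r[0]['rect'] if r else None)
print(arm.sense()['t'], arm.sign_off())
E
```

```text
[523.23989873 175.2713858 ]
[195.3, 224.5, 210.7, 236.7]
the job is handed in; nothing more can be done
37.9 None
```

I handed the job in at 37.9 s with every step done. No verdict is reported, so what follows rests on my own last checks.

**What I did:**
- **Tipping:** the jog can't tilt the tool, so I gripped the tray's bar and lowered its floor onto the case's front rim so the bar turned between the pads. It took two goes. The first tipped out only one phone, and the grip slipped off the bar once along the way. On the second, I closed the gripper on the tilted bar and lifted the tray empty at well over 20° of tilt.
- **Tray:** I eased the grip with the tray's lower lip just above the mat. It fell upright on its own rather than being set down.
- **Lid:** I pushed it over with the closed fingers. It first stopped about 0.1 rad short, because the fingertips made contact about 20 mm higher than the reported TCP. I then pressed further until I felt a firm 22 N stop.

**Last checks:**
- **Parts:** both phones and the adapter lay flat in the case in the wrist picture before the lid closed. The empty tray weighed 1.5–1.9 N on the wrist, as it should.
- **Lid:** flat on the rim in the scene picture.
- **Tray:** upright on the mat, with its middle about 5 mm from the mat's middle.
- **Tape and scissors:** found within about 4 mm of where they started.

**Not confirmed:**
- **Screwdriver:** I could not measure it at the end. The arm hid it from the top camera, and the network's last scene detection was clearly something else. The arm never worked near it, and the part in view in the late scene pictures looked unmoved.
- **Contact with the parts:** there is no direct reading of force between the fingers and the phones or adapter. The fingers stayed at bar height, clear of them, throughout.

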